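# Snap the control board onto its standoffs in a beech case

### The job

Pick up the circuit board by its heatsink, lay it over the four barbed standoffs in the open beech case (it fits one way round) and press it down beside each post in turn until every post has clicked through and the board lies fully down on all four. Press gently, with no more than about 20 N, so that the soft rubber mounts under the plate are not over-pressed, and leave the other things on the bench alone.

Things in the scene. Friction and masses are not known exactly. Their poses are not given: they have to be found in the camera images.
- heatsink (a point): centre of the finned aluminium heatsink in the middle of the circuit board, the part to grasp: 44 mm long (x), 30 mm wide (y, squeeze across this), 38 mm high, standing on the board. Axes are the board's: x along its length to the grey terminal strip, z up. This point is 23 mm above the board's underside. The board starts flat on the bench, right way up.
- hole0 (a point): centre of a square 9 mm hole of the board, at its underside, (+70, +50) mm (board x, y) from the board's centre. Board: dark green, 170 x 130 mm, 4 mm thick, 0.24 kg, fits one way round only: holes 0 and 1 (terminal strip end) are 100 mm apart, holes 2 and 3 68 mm.
- post0 (a point): white nylon barbed standoff for hole0, (+70, +50) mm (case x, y) from the plate's centre. The point is the centre of its flat 15 mm shoulder, the board's seat, 38 mm above the bench; z up, x along the case. Above the shoulder stands a 6 mm post, 13.5 mm high, with a sprung barb on its +x and -x sides: 13 mm across at 5 mm above the shoulder, sloping in to 5 mm across at 11.5 mm.
- hole1 (a point): centre of a square 9 mm hole of the board, at its underside, (+70, -50) mm (board x, y) from the board's centre. Press on the bare flat areas beside the holes, 30 to 60 mm along x either way from the board's centre, over its whole width.
- post1 (a point): white nylon barbed standoff for hole1, (+70, -50) mm (case x, y) from the plate's centre. The point is the centre of its flat 15 mm shoulder, the board's seat, 38 mm above the bench; z up, x along the case. A board laid on the posts rests on the barbs' slopes some 7 to 9 mm above the shoulders, not yet clicked.
- hole2 (a point): centre of a square 9 mm hole of the board, at its underside, (-70, +34) mm (board x, y) from the board's centre. Terminal strip 56 mm long, 12 mm high on the board's +x edge; plug header 26 mm long, 9 mm high on its -x edge.
- post2 (a point): white nylon barbed standoff for hole2, (-70, +34) mm (case x, y) from the plate's centre. The point is the centre of its flat 15 mm shoulder, the board's seat, 38 mm above the bench; z up, x along the case. A push beside one post clicks it at about 6 to 14 N: the barbs are forced in, spring out over the board and hold it. One push for several posts needs far more.
- hole3 (a point): centre of a square 9 mm hole of the board, at its underside, (-70, -34) mm (board x, y) from the board's centre. A relay and two capacitors, up to 13 mm high, stand 47 to 61 mm from the centre line on either side of the heatsink (x within 20 mm).
- post3 (a point): white nylon barbed standoff for hole3, (-70, -34) mm (case x, y) from the plate's centre. The point is the centre of its flat 15 mm shoulder, the board's seat, 38 mm above the bench; z up, x along the case. Clicked: the board's underside lies on the shoulder. Not clicked: it is 1.5 mm or more above it.
- plate (a joint): how far (m) the aluminium plate that carries the four standoffs is pressed down on its soft rubber mounts: 0 unloaded, about 0.001 with the board's weight, growing 1 mm for every 2.5 N of push. It lies in a fixed, open beech case, 276 (x) by 226 mm outside, walls 12 mm thick, 52 mm high. The mounts are over-pressed beyond 0.009 (about 22 N).
- bottle: closed aluminium drinking bottle, 68 mm across, 220 mm high, origin under its centre; leave alone
- tub: lidded plastic tub, 72 mm across, 55 mm high, origin under its centre; leave alone
- offcut: beech offcut, 50 x 160 x 22 mm, origin under its centre; leave alone
- driver: wooden-handled screwdriver lying on the bench, origin near its middle; leave alone
Things that resemble listed ones, but are neither listed nor needed, are in the scene too. What is shaped like the part that bears heatsink but blue is not meant.

How it is judged:
On the way:
1. the board lies over the standoffs, each hole over its post (horizontal distance between hole0 and post0 below 0.005 m and z of hole0 in the frame of post0 below 0.02 m and horizontal distance between hole1 and post1 below 0.005 m and z of hole1 in the frame of post1 below 0.02 m and horizontal distance between hole2 and post2 below 0.005 m and z of hole2 in the frame of post2 below 0.02 m and horizontal distance between hole3 and post3 below 0.005 m and z of hole3 in the frame of post3 below 0.02 m), for 0.2 s.
At the end, for the whole second after the job is handed in: Every hole is centred on its own post within 3 mm with the board's underside within 1.3 mm of the post's shoulder (all four clicked through), and the plate is no longer pressed down (under 2.5 mm) (horizontal distance between hole0 and post0 below 0.003 m and z of hole0 in the frame of post0 between -0.002 and 0.0013 m and horizontal distance between hole1 and post1 below 0.003 m and z of hole1 in the frame of post1 between -0.002 and 0.0013 m and horizontal distance between hole2 and post2 below 0.003 m and z of hole2 in the frame of post2 between -0.002 and 0.0013 m and horizontal distance between hole3 and post3 below 0.003 m and z of hole3 in the frame of post3 between -0.002 and 0.0013 m and value of joint plate below 0.0025 m); the robot touches nothing.
It fails at once if the plate is pressed more than 9 mm down on its soft rubber mounts (about 22 N) (value of joint plate above 0.009 m).
It fails at once if the bottle is moved more than 30 mm (distance of bottle from where it was at the start of the episode above 0.03 m).
It fails at once if the tub is moved more than 30 mm (distance of tub from where it was at the start of the episode above 0.03 m).
It fails at once if the offcut is moved more than 30 mm (distance of offcut from where it was at the start of the episode above 0.03 m).
It fails at once if the driver is moved more than 30 mm (distance of driver from where it was at the start of the episode above 0.03 m).
It also fails if it takes over 59 s, if anything falls off the work surface, if the arm or the gripper's body presses on something with over 40 N, if the wrist force passes 120 N, or if a joint passes its speed limit or range.

### The arm

A 6-joint arm with a two-finger parallel gripper is mounted at the origin on the work surface. World frame = base frame: x ahead of the robot, y to its left, z up, the work surface at z = 0. Lengths are in m, angles in rad, forces in N, time in s.
With the tool pointing down it reaches from about 0.35 to 0.975 m from the base axis. Payload 4.9 kg.
Tool frame: the origin (TCP) lies on the mounting face of the last link; the fingertips stand 173 mm ahead of it and the grasp point (between the pads) lies 155 mm ahead of it; z points along the fingers, y is the direction in which the jaws open and shut (so a half turn about z gives the same grasp; the last joint's range is limited). The gripper opens to 85 mm and grips with 20 to 120 N. Pads are 22 mm wide; open, the fingers measure 114 mm over their backs; the gripper's body (76 mm by 85 mm) begins 54 mm behind the grasp point. The pads swing forward as they close: fully open they stand 13 mm farther back than shut.
Start: joints at [1.028, 0.053, 1.613, -0, 1.476, -0.119], TCP at [0.257, 0.57, 0.405] pointing down, gripper open.
Joint ranges: [-3.01, 3.01], [-1.01, 2.22], [0.06, 2.58], [-1.02, 4.17], [0.09, 2.62], [-3.14, 3.14]. Speed limits (rad/s): [2.57, 2.57, 3.14, 3.14, 3.14, 3.14].

### API

Orientations are given as a unit quaternion [w, x, y, z].
In Python, from plant import manip gives the robot as it stands.
- The arm moves only by the tool play_rows, never from a script. Its argument "increments" is a list of rows, each an object with "offset": the shift along the tool's x, y, z in mm, a list of three; "twist": the turn about the tool's z in rad; "grip": the opening, from 0 (shut) to 1 (fully open). In form: [{"offset": [dx, dy, dz], "twist": twist, "grip": grip}, ...]. A call has 1 to 5 rows; each row is the pose to reach, as a shift and turn from the pose commanded when the call began, along the tool's axes at that moment; what a row does not reach only later rows make up. A row lasts 1/12 s, in which the tool goes at most 41.7 mm and 7.16 degrees, less where a joint would pass 70% of its speed; a pose out of reach is approached as far as the arm can. A call with a gripper value outside its range is refused whole. The fingers move at their own pace and stop on an object; the grip force is fixed at half the most. Time passes only in rows, so rows that repeat a pose let the fingers close. It gives the time, the measured TCP pose, the force and the opening at its end, in the units of the state.
- manip.state(): the state, without advancing time (a new reading comes with each control period).
- manip.grab_frame(name): name is "side" or "top" or "wrist"; returns the picture (384x512x3 uint8, blue, green, red); there is no depth.
- manip.get_calibration(name): a dict with "fx", "fy", "cx", "cy" (pixels), "T" (4x4, takes a point from camera to world coordinates). Camera axes: x right, y down, z forward; pixel columns grow to the right and rows downward; lengths in m; the calibration is good to about 2 mm. A picture is of the moment at which its call begins: read the wrist's pose just before it. get_calibration takes no time and is no camera call; for the wrist camera it gives the pose at the moment of the call.
- manip.job_done(): hands the job in, once; it reports no verdict.
Trained networks look in the newest picture that a camera, given by its name, has taken for a name from the list of things; names that differ only in an ending like _2 or _b are one class to them, and where a whole thing is asked for, a point or a joint stands for the part that bears it (a point fixed in the world has none). Each returns a list of dicts, best first, with "p" (0 to 1); they miss things now and then, are a little off and sometimes report something else, mostly with a low value. They report only what shows in the picture. A call takes as long as a camera call. They do not tell look-alikes from the thing itself.
- manip.boxes_of(query, camera): "xyz" ([x, y, z] in m, in the coordinates of the camera as it stood for that picture, good to about 4 mm: the middle of the surface that is visible of it).
- manip.tip_of(query, camera): "xyz" ([x, y, z] in m, in the coordinates of the camera as it stood for that picture, good to about 4 mm: a listed point, or the origin of a listed thing).
The state is a dict: "time": time; "joint_pos": joint angles; "joint_vel": joint speeds; "joint_efforts": joint torques, N m; "tool_pos": TCP position; "tool_rot": TCP orientation; "contact_force": force on the tool from outside, world axes, zero at the start; "ft_torque": the same for the moment, N m; "gripper_width": opening from 0.0 (shut) to 1.0 (fully open).
Only numpy, scipy, OpenCV 4.12 (cv2) and the standard library are available. Lean on these libraries where they do the work, as an engineer would, in place of code of your own. Each camera call takes 0.05 s, during which the arm holds its last target. There are 200 camera calls.

## Working session

There is one attempt and no reset: what is moved stays moved. The work goes in short steps, Python scripts to look and compute and a tool call to move; the robot and the scene stay as the last step left them, time stands still between calls to the robot, and variables do not carry over. Pictures are saved under pics/ and viewed, about 8 in all and at most 12, crops included, and the job is handed in when it is done.

Besides the shell and the picture viewer there is one more tool, called as name(argument=value, ...), one argument or row to a line, values as JSON. play_rows: Moves the arm, as the interface text tells. Its arguments: {"type":"object","properties":{"increments":{"type":"array"}},"required":["increments"]}

```bash
mkdir -p pics && ls && cat > h.py <<'E'
import numpy as np, cv2
from plant import manip as m
from scipy.spatial.transform import Rotation as R
def look(cam,qs,fn=None):
    K=m.get_calibration(cam); T=np.array(K["T"]); im=m.grab_frame(cam)
    out={}
    for q in qs:
        r=m.tip_of(q,cam)
        out[q]=[((T[:3,:3]@np.array(d["xyz"])+T[:3,3]).round(4),round(d["p"],2)) for d in r[:3]]
        for d in r[:3]:
            print(q,cam,(T[:3,:3]@np.array(d["xyz"])+T[:3,3]).round(4),round(d["p"],2),'px',round(K["fx"]*d["xyz"][0]/d["xyz"][2]+K["cx"]),round(K["fy"]*d["xyz"][1]/d["xyz"][2]+K["cy"]))
    if fn: cv2.imwrite("pics/"+fn,im)
    return out,im,K
def tool():
    s=m.state(); q=s["tool_rot"]; return np.array(s["tool_pos"]),R.from_quat([q[1],q[2],q[3],q[0]])
E
python3 - <<'E'
from h import *
names=["heatsink"]+["hole%d"%i for i in range(4)]+["post%d"%i for i in range(4)]
_,a,_=look("top",names)
_,b,_=look("side",["heatsink","post0","post2"])
cv2.imwrite("pics/top.png",cv2.resize(a,(800,600)));cv2.imwrite("pics/side.png",b)
p,r=tool();print(p,r.as_matrix().round(3),m.state()["time"])
E
```

```text
pics
heatsink top [0.4912 0.2339 0.0188] 0.96 px 191 200
heatsink top [0.4124 0.4951 0.0216] 0.84 px 117 224
heatsink top [0.2551 0.286  0.0177] 0.69 px 176 268
hole0 top [ 0.2099  0.2299 -0.0055] 0.94 px 193 280
hole0 top [0.2782 0.2081 0.0006] 0.91 px 199 261
hole0 top [0.4207 0.2648 0.0015] 0.85 px 183 221
hole1 top [ 0.2099  0.2299 -0.0055] 0.94 px 193 280
hole1 top [0.2782 0.2081 0.0006] 0.91 px 199 261
hole1 top [0.4207 0.2648 0.0015] 0.85 px 183 221
hole2 top [ 0.2099  0.2299 -0.0055] 0.94 px 193 280
hole2 top [0.2782 0.2081 0.0006] 0.91 px 199 261
hole2 top [0.4207 0.2648 0.0015] 0.85 px 183 221
hole3 top [ 0.2099  0.2299 -0.0055] 0.94 px 193 280
hole3 top [0.2782 0.2081 0.0006] 0.91 px 199 261
hole3 top [0.4207 0.2648 0.0015] 0.85 px 183 221
post0 top [ 0.5628 -0.2157  0.0341] 0.82 px 316 176
post0 top [ 0.4491 -0.1014  0.0374] 0.82 px 285 209
post0 top [ 0.4275 -0.1685  0.0382] 0.61 px 305 214
post1 top [ 0.5628 -0.2157  0.0341] 0.82 px 316 176
post1 top [ 0.4491 -0.1014  0.0374] 0.82 px 285 209
post1 top [ 0.4275 -0.1685  0.0382] 0.61 px 305 214
post2 top [ 0.5628 -0.2157 
[... 173 characters left out ...]
316 176
post3 top [ 0.4491 -0.1014  0.0374] 0.82 px 285 209
post3 top [ 0.4275 -0.1685  0.0382] 0.61 px 305 214
heatsink side [0.2546 0.2887 0.0205] 0.97 px 147 167
heatsink side [0.4938 0.2353 0.0212] 0.95 px 226 162
heatsink side [0.4158 0.5006 0.0213] 0.63 px 184 128
post0 side [ 0.4305 -0.164   0.035 ] 0.83 px 250 252
post0 side [ 0.439  -0.1034  0.0375] 0.77 px 245 233
post0 side [ 0.5608 -0.2123  0.0365] 0.64 px 310 251
post2 side [ 0.4305 -0.164   0.035 ] 0.83 px 250 252
post2 side [ 0.439  -0.1034  0.0375] 0.77 px 245 233
post2 side [ 0.5608 -0.2123  0.0365] 0.64 px 310 251
[0.25699749 0.56969164 0.40472575] [[-0.912  0.411  0.   ]
 [ 0.411  0.912  0.   ]
 [-0.     0.    -1.   ]] 0.7
```

View pics/top.png

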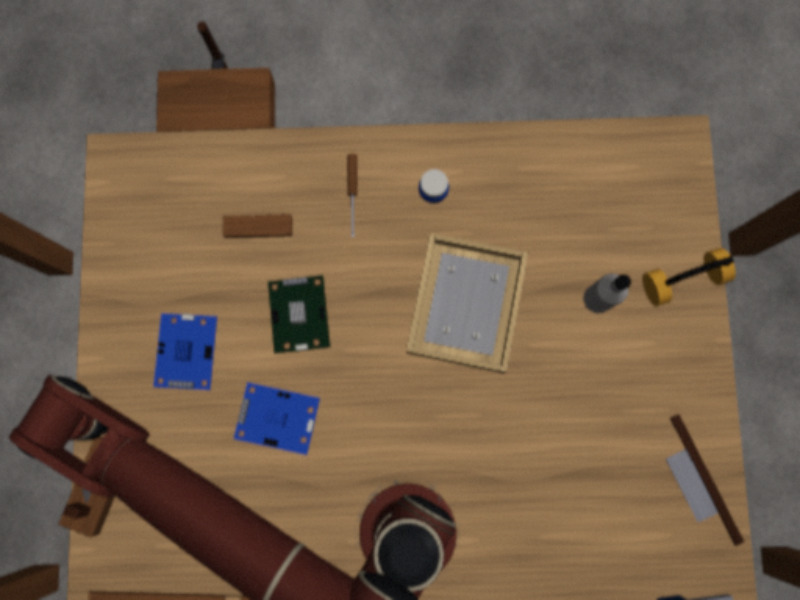

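View pics/side.png

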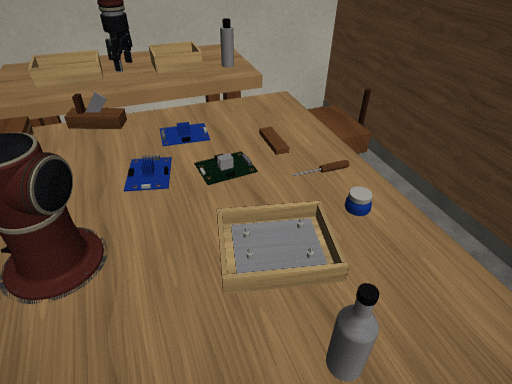

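The top view shows the green board at px (298,314) with its terminal strip up (+x world). The case is at (467,303), yawed about −10°, with the wide post pair also up, so only a small turn is needed. The blue boards at (186,351) and (277,418) are decoys. I'll move over the board for a wrist look.

play_rows(
  increments=[
    {"offset": [-35, -21, 0], "twist": -0.11, "grip": 1},
    {"offset": [-70, -42, 0], "twist": -0.22, "grip": 1},
    {"offset": [-105, -63, 0], "twist": -0.33, "grip": 1},
    {"offset": [-140, -84, 0], "twist": -0.44, "grip": 1},
    {"offset": [-175, -105, 0], "twist": -0.51, "grip": 1},
  ],
)

```text
time: 1.12
tool_pos: [0.3739, 0.4005, 0.4049]
tool_rot: [0.0, -0.046, 0.999, 0.0]
contact_force: [0.4, 0.7, -0.2]
gripper_width: 1.001
```

```bash
python3 - <<'E'
from h import *
p,r=tool();print(p,r.as_matrix().round(3),m.state()["time"])
d=np.array([0.48,0.234,0.405])-p; print(r.inv().apply(d)*1000)
E
```

```text
[0.37389625 0.40047861 0.40488288] [[-0.996 -0.092  0.   ]
 [-0.092  0.996  0.   ]
 [-0.     0.    -1.   ]] 1.1167
[-9.04003440e+01 -1.75501876e+02 -1.18931200e-01]
```

play_rows(
  increments=[
    {"offset": [-18, -35, 0], "twist": 0, "grip": 1},
    {"offset": [-36, -70, 0], "twist": 0, "grip": 1},
    {"offset": [-54, -105, 0], "twist": 0, "grip": 1},
    {"offset": [-72, -140, 0], "twist": 0, "grip": 1},
    {"offset": [-90, -175, 0], "twist": 0, "grip": 1},
  ],
)

```text
time: 1.53
tool_pos: [0.4787, 0.2336, 0.405]
tool_rot: [0.0, -0.043, 0.999, 0.0]
contact_force: [0.0, 0.4, -0.1]
gripper_width: 0.998
```

```bash
python3 - <<'E'
from h import *
p,r=tool();print(p,m.state()["time"])
look("wrist",["heatsink","hole0"],"w1.png")
K=m.get_calibration("wrist");print(K["fx"],np.array(K["T"]).round(3))
E
```

```text
[0.47865856 0.23359295 0.40502628] 1.5333
heatsink wrist [0.499  0.2358 0.0199] 0.97 px 255 183
heatsink wrist [0.4159 0.4991 0.0231] 0.62 px 478 136
hole0 wrist [ 0.477   0.4619 -0.0043] 0.87 px 421 176
hole0 wrist [ 0.4874  0.5267 -0.001 ] 0.76 px 467 188
hole0 wrist [ 0.4246  0.1958 -0.0032] 0.73 px 229 120
285.6849504568414 [[-0.082  0.941  0.327  0.395]
 [ 0.997  0.078  0.026  0.226]
 [-0.001  0.328 -0.945  0.374]
 [ 0.     0.     0.     1.   ]]
```

View pics/w1.png

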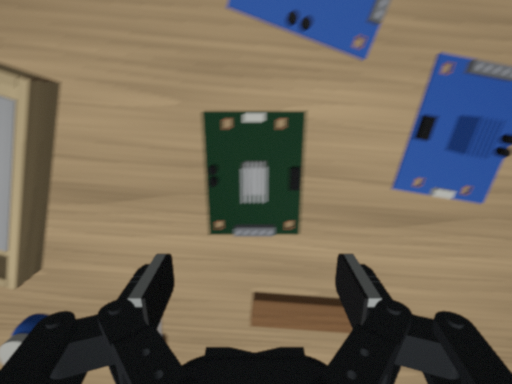

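The wrist picture shows the green board upright: holes near px (227,124), (281,124), (219,225), (289,225), the terminal strip at (253,232) and the heatsink at (254,183). Next I'll fit the board pose from the hole blobs.

```bash
cat >> h.py <<'E'
from scipy.optimize import least_squares
HO=np.array([[70,50],[70,-50],[-70,34],[-70,-34]])/1000.
def plane(px,z,K):
    T=np.array(K["T"]); d=T[:3,:3]@np.array([(px[0]-K["cx"])/K["fx"],(px[1]-K["cy"])/K["fy"],1]); return (T[:3,3]+d*(z-T[2,3])/d[2])[:2]
def fit2(pts):  # pts {i:xy} -> x,y,yaw, residuals
    i=list(pts); P=np.array([pts[k] for k in i])
    f=lambda v:((HO[i]@np.array([[np.cos(v[2]),np.sin(v[2])],[-np.sin(v[2]),np.cos(v[2])]])+v[:2])-P).ravel()
    s=least_squares(f,[*P.mean(0),0]); return s.x,s.fun.reshape(-1,2)
E
python3 - <<'E'
from h import *
im=cv2.imread("pics/w1.png"); K=m.get_calibration("wrist")
hsv=cv2.cvtColor(im,cv2.COLOR_BGR2HSV)
g={0:(289,225),1:(219,225),2:(281,124),3:(227,124)}
pts={}
for i,(u,v) in g.items():
    c=im[v-9:v+10,u-9:u+10].astype(float); w=np.clip(c[...,2]-c[...,1]-5,0,None)*(c[...,2]>70)
    y,x=np.mgrid[v-9:v+10,u-9:u+10]; px=((x*w).sum()/w.sum(),(y*w).sum()/w.sum())
    pts[i]=plane(px,0.002,K); print(i,np.round(px,1),pts[i].round(4))
s,e=fit2(pts);print(s.round(4),np.degrees(s[2]),e.round(4))
p,r=tool();M=r.as_matrix();print("tool y yaw",np.degrees(np.arctan2(M[1,1],M[0,1])), r.inv().apply(np.array([*s[:2],.1])-p)*1000)
E
```

```text
0 [288.9 225. ] [0.5628 0.2888]
1 [218.6 224.9] [0.5709 0.1889]
2 [280.4 123.1] [0.4233 0.261 ]
3 [226.6 123.2] [0.429  0.1931]
[0.4965 0.2329 0.0832] 4.7647514024045865 [[-0.0007 -0.0002]
 [-0.0005  0.    ]
 [ 0.0006  0.    ]
 [ 0.0006  0.0001]]
tool y yaw 94.66335714705558 [-17.14609342  -1.79482414 304.8384183 ]
```

play_rows(
  increments=[
    {"offset": [3, -38, 0], "twist": 0.05, "grip": 1},
    {"offset": [6, -76, 0], "twist": 0.1, "grip": 1},
    {"offset": [9, -114, 0], "twist": 0.15, "grip": 1},
    {"offset": [12, -152, 0], "twist": 0.2, "grip": 1},
    {"offset": [15, -190, 0], "twist": 0.25, "grip": 1},
  ],
)

```text
time: 2.1
tool_pos: [0.4789, 0.0446, 0.4049]
tool_rot: [0.0, 0.082, 0.997, 0.0]
contact_force: [1.5, 0.1, -0.6]
gripper_width: 1.001
```

```bash
python3 - <<'E'
from h import *
p,r=tool();print(p,r.as_matrix().round(3))
print(r.inv().apply(np.array([.48,-.147,.405])-p)*1000)
E
```

```text
[0.47889179 0.04459912 0.40490568] [[-0.987  0.163  0.001]
 [ 0.163  0.987  0.   ]
 [-0.001  0.001 -1.   ]]
[-3.23309659e+01 -1.88854804e+02 -1.81621112e-01]
```

play_rows(
  increments=[
    {"offset": [-6, -38, 0], "twist": 0, "grip": 1},
    {"offset": [-12, -76, 0], "twist": 0, "grip": 1},
    {"offset": [-18, -114, 0], "twist": 0, "grip": 1},
    {"offset": [-25, -152, 0], "twist": 0, "grip": 1},
    {"offset": [-32, -188, 0], "twist": 0, "grip": 1},
  ],
)

```text
time: 2.52
tool_pos: [0.4802, -0.1466, 0.405]
tool_rot: [0.0, 0.081, 0.997, 0.0]
contact_force: [0.8, 0.7, -0.6]
gripper_width: 1.0
```

```bash
python3 - <<'E'
from h import *
p,r=tool();print(p,m.state()["time"])
o,im,K=look("wrist",["post0"])
cv2.imwrite("pics/w2.png",im)
import pickle;pickle.dump(K,open("k2.pkl","wb"))
for d in m.tip_of("post0","wrist"): 
    T=np.array(K["T"]);print((T[:3,:3]@np.array(d["xyz"])+T[:3,3]).round(4),d["p"])
E
```

```text
[ 0.48021876 -0.14655399  0.40500614] 2.5167
post0 wrist [ 0.5876 -0.1202  0.0358] 0.82 px 287 245
post0 wrist [ 0.5632 -0.216   0.0329] 0.82 px 213 238
post0 wrist [ 0.4431 -0.1016  0.033 ] 0.58 px 288 133
[ 0.5876 -0.1202  0.0358] 0.82
[ 0.5632 -0.216   0.0329] 0.82
[ 0.4431 -0.1016  0.033 ] 0.58
[ 0.4281 -0.1653  0.0353] 0.55
```

View pics/w2.png

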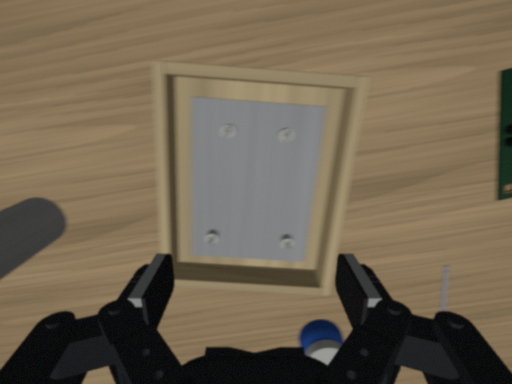

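The case is in view, with posts at px (212,237), (287,241), (228,130) and (287,134). The wide pair is at the bottom, towards +x. I'll refine from enlarged crops.

```bash
python3 - <<'E'
from h import *
import pickle;K=pickle.load(open("k2.pkl","rb"))
im=cv2.imread("pics/w2.png")
pt={0:(.5876,-.1202),1:(.5632,-.216),2:(.4431,-.1016),3:(.4281,-.1653)}
s,e=fit2({k:np.array(v) for k,v in pt.items()});print(s.round(4),np.degrees(s[2]),e.round(4))
def proj(X):
    T=np.array(K["T"]);c=T[:3,:3].T@(X-T[:3,3]);return np.array([K["fx"]*c[0]/c[2]+K["cx"],K["fy"]*c[1]/c[2]+K["cy"]])
c,sn=np.cos(s[2]),np.sin(s[2]);W=[]
for i in range(4):
    xy=np.array([[c,-sn],[sn,c]])@HO[i]+s[:2]; o=proj(np.array([*xy,.038])).round().astype(int)
    w=cv2.resize(im[o[1]-12:o[1]+13,o[0]-12:o[0]+13],(400,300)if 0 else (300,300),interpolation=cv2.INTER_CUBIC)
    for a in np.linspace(0,6.28,60):
        q=(proj(np.array([xy[0]+.0075*np.cos(a),xy[1]+.0075*np.sin(a),.038]))-o+12.5)*12
        cv2.circle(w,tuple(int(t) for t in q),1,(0,0,255),-1)
    q=(proj(np.array([*xy,.0515]))-o+12.5)*12;cv2.circle(w,tuple(int(t) for t in q),3,(0,255,0),-1)
    W.append(w)
cv2.imwrite("pics/m.png",np.vstack([np.hstack(W[:2]),np.hstack(W[2:])]))
E
```

```text
[ 0.5055 -0.1508 -0.2432] -13.93264517302852 [[-0.0021  0.0011]
 [-0.0018 -0.0002]
 [ 0.0026  0.0007]
 [ 0.0013 -0.0016]]
```

View pics/m.png

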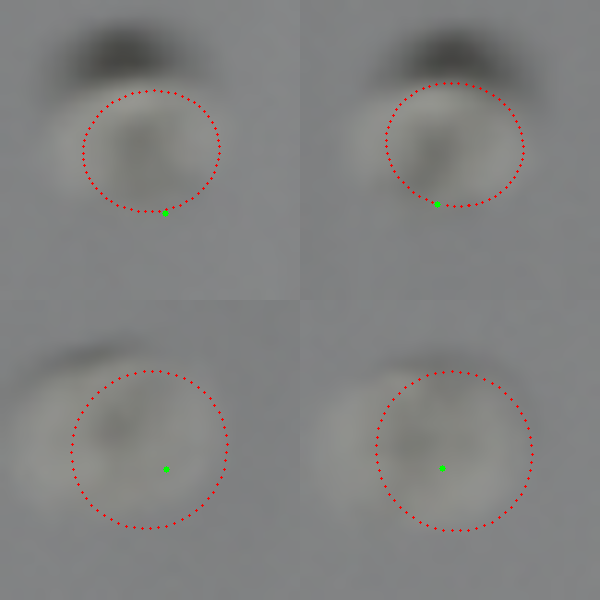

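```bash
cat >> h.py <<'E'
def projs(X,K):
    T=np.array(K["T"]);c=(np.atleast_2d(X)-T[:3,3])@T[:3,:3];return np.c_[K["fx"]*c[:,0]/c[:,2]+K["cx"],K["fy"]*c[:,1]/c[:,2]+K["cy"]]
def world(v,P):
    c,s=np.cos(v[2]),np.sin(v[2]);return np.atleast_2d(P)@np.array([[c,s],[-s,c]])+v[:2]
E
cat > post.py <<'E'
from h import *
import pickle
from scipy.optimize import minimize
K=pickle.load(open("k2.pkl","rb"));im=cv2.imread("pics/w2.png").astype(float)
warm=im[...,2]-im[...,0]
A=np.linspace(0,2*np.pi,40,endpoint=False);C=np.c_[np.cos(A),np.sin(A)]
def mask(v,i,S=4):
    M=np.zeros((384*S,512*S),np.uint8);o=HO[i]
    disc=np.c_[world(v,o+.0075*C),np.full(40,.038)]
    post=np.vstack([np.c_[world(v,o+.003*C),np.full(40,.038)],np.c_[world(v,o+.003*C),np.full(40,.0515)]])
    barb=np.vstack([np.c_[world(v,o+np.array([[s*.0065,.002],[s*.0065,-.002]])),[.043]*2] for s in(1,-1)]+[np.c_[world(v,o+.0025*C),np.full(40,.0495)]])
    for X in(disc,post,barb):
        cv2.fillConvexPoly(M,cv2.convexHull(((projs(X,K)+.5)*S*16-8).astype(np.int32)),255,shift=4)
    return cv2.GaussianBlur(cv2.resize(M,(512,384),interpolation=cv2.INTER_AREA).astype(float),(0,0),1.0)
g={0:(287,241),1:(212,237),2:(287,134),3:(228,130)}
def cost(v):
    t=0
    for i,(a,b) in g.items():
        M=mask(v,i)[b-14:b+15,a-14:a+15].ravel();w=warm[b-14:b+15,a-14:a+15].ravel()
        t-=np.corrcoef(M,w)[0,1]
    return t
s=minimize(lambda q:cost([.5055+q[0]*.001,-.1525+q[1]*.001,-.243+q[2]*.005]),[0,0,0],method="Nelder-Mead",options=dict(initial_simplex=[[-2,-2,-2],[3,0,0],[0,3,0],[0,0,3]],xatol=.02,fatol=1e-5))
v=[.5055+s.x[0]*.001,-.1525+s.x[1]*.001,-.243+s.x[2]*.005];print(np.round(v,4),s.fun,np.degrees(v[2]))
for i,(a,b) in g.items():
  W=warm[b-14:b+15,a-14:a+15];bg=np.median(W);k=np.clip(W-bg-4,0,None);y,x=np.mgrid[b-14:b+15,a-14:a+15]
  M=mask(v,i);yy,xx=np.mgrid[:384,:512];print(i,bg,W.max(),(x*k).sum()/k.sum(),(y*k).sum()/k.sum(),'model',(xx*M).sum()/M.sum(),(yy*M).sum()/M.sum())
E
python3 post.py
```

```text
[ 0.5035 -0.1531 -0.2327] -3.648593603343925 -13.333906995571532
0 -2.0 6.0 286.35625 241.86875 model 286.89472896636863 243.27346526504806
1 -2.0 5.0 211.65408805031447 237.33962264150944 model 210.7525248802064 238.3565794323627
2 -2.0 6.0 285.43333333333334 134.67142857142858 model 286.15588999322347 134.18999887056697
3 -2.0 5.0 227.71028037383178 130.45794392523365 model 227.38767539822015 129.9520461963344
```

The fit is good to about 1.5 mm. One closer look will tighten it.

play_rows(
  increments=[
    {"offset": [-12, 0, 33], "twist": 0, "grip": 1},
    {"offset": [-24, 0, 66], "twist": 0, "grip": 1},
    {"offset": [-34, 0, 100], "twist": 0, "grip": 1},
    {"offset": [-34, 0, 120], "twist": 0, "grip": 1},
    {"offset": [-34, 0, 120], "twist": 0, "grip": 1},
  ],
)

```text
time: 3.08
tool_pos: [0.5125, -0.1483, 0.2787]
tool_rot: [-0.005, 0.08, 0.997, 0.002]
contact_force: [-1.1, 0.3, -0.3]
gripper_width: 1.001
```

```bash
python3 - <<'E'
from h import *
import pickle
p,r=tool();print(p,m.state()["time"])
K=m.get_calibration("wrist");im=m.grab_frame("wrist");cv2.imwrite("pics/w3.png",im)
pickle.dump(K,open("k2.pkl","wb"))
v=[.5035,-.1531,-.2327]
print(projs(np.c_[world(v,HO),np.full(4,.038)],K).round())
cv2.imwrite("pics/w3b.png",cv2.resize(im,(800,600)))
E
```

```text
[ 0.51254601 -0.14832483  0.27871624] 3.0833
[[299. 283.]
 [183. 276.]
 [300. 114.]
 [204. 107.]]
```

View pics/w3b.png

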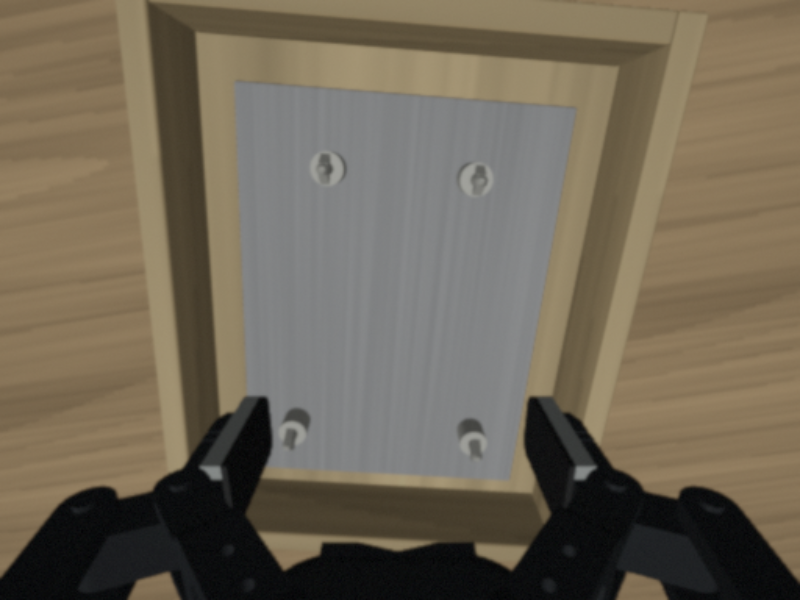

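The closer view shows the shoulder discs at about original px (187,277), (303,283), (209,108) and (305,115). I'll rerun the fit.

```bash
sed -i 's/w2.png/w3.png/; s/^g=.*/g={0:(303,283),1:(187,277),2:(305,115),3:(209,108)}/' post.py && sed -i 's/^warm=.*/warm=im.sum(2)-2*im[...,0]/' post.py && python3 post.py && python3 - <<'E'
from h import *
import pickle
K=pickle.load(open("k2.pkl","rb"))
pts={0:(303,283.5),1:(187,277.5),2:(304.8,115),3:(209.3,108.3)}
s,e=fit2({k:plane(p,.038,K) for k,p in pts.items()});print(s.round(4),np.degrees(s[2]),e.round(4))
p,r=tool();print(p,np.array(K["T"]).round(4))
E
```

```text
[ 0.5048 -0.1504 -0.2334] -1.3820132275178239 -13.372834465438762
0 129.0 163.0 301.95357766143104 282.7724258289703 model 302.3759943516121 285.6679061740017
1 127.0 163.0 187.02769908718918 275.9619137551149 model 185.5497449369215 278.5346855240248
2 129.0 166.0 303.1841855160616 114.74928720775517 model 304.4703635711422 115.14052246207086
3 130.0 166.0 209.18264751552795 107.74417701863354 model 208.5107064836569 107.78660195375295
[ 0.5049 -0.1498 -0.2288] -13.110432560253402 [[ 0.0003 -0.    ]
 [-0.0002  0.0002]
 [ 0.      0.    ]
 [-0.0001 -0.0003]]
[ 0.51330136 -0.14894578  0.28179508] [[ 0.1593  0.9358  0.3144  0.4292]
 [ 0.9872 -0.152  -0.0478 -0.1354]
 [ 0.0031  0.318  -0.9481  0.2485]
 [ 0.      0.      0.      1.    ]]
```

```bash
cat > blob.py <<'E'
from h import *
def disc(im,g):
    out={}
    for i,(a,b) in g.items():
        W=cv2.GaussianBlur(im,(0,0),.7)[b-16:b+17,a-16:a+17].astype(float)
        w=W[...,2]-W[...,0]; w=(w>(np.median(w)+w.max())/2).astype(np.uint8)
        w=cv2.morphologyEx(w,cv2.MORPH_CLOSE,np.ones((5,5),np.uint8))
        c=max(cv2.findContours(w,0,2)[0],key=cv2.contourArea); e=cv2.minEnclosingCircle(c); x,y,ww,hh=cv2.boundingRect(c)
        out[i]=(a-16+x+(ww-1)/2,b-16+y+(hh-1)/2); print(i,out[i],ww,hh,[round(t,1) for t in (a-16+e[0][0],b-16+e[0][1])])
    return out
E
python3 - <<'E'
from blob import *
for k in range(3):
    K=m.get_calibration("wrist");im=m.grab_frame("wrist"); p,r=tool();print(p.round(4))
g={i:tuple(int(round(t)) for t in q) for i,q in enumerate(projs(np.c_[world([.5049,-.1498,-.2288],HO),np.full(4,.038)],K))}
pt=disc(im,g)
s,e=fit2({k:plane(p,.038,K) for k,p in pt.items()});print(s.round(4),np.degrees(s[2]),e.round(4))
cv2.imwrite("pics/w4.png",im)
a=np.vstack([np.hstack([cv2.resize(im[g[i][1]-16:g[i][1]+17,g[i][0]-16:g[i][0]+17],(297,297),interpolation=2) for i in j]) for j in((1,0),(3,2))])
cv2.imwrite("pics/m4.png",a);print(g)
E
```

```text
[ 0.5141 -0.1496  0.2844]
[ 0.5146 -0.1502  0.2862]
[ 0.5148 -0.1507  0.2871]
0 (303.5, 270.0) 18 27 [304.0, 270.0]
1 (192.0, 264.0) 17 23 [191.5, 264.0]
2 (305.5, 106.0) 22 21 [305.7, 105.9]
3 (213.0, 99.0) 21 21 [213.3, 99.6]
[ 0.5031 -0.1501 -0.2277] -13.04586753575262 [[ 0.0015  0.0006]
 [ 0.0006 -0.001 ]
 [-0.0011  0.0008]
 [-0.001  -0.0004]]
{0: (305, 273), 1: (192, 266), 2: (307, 107), 3: (213, 100)}
```

View pics/m4.png

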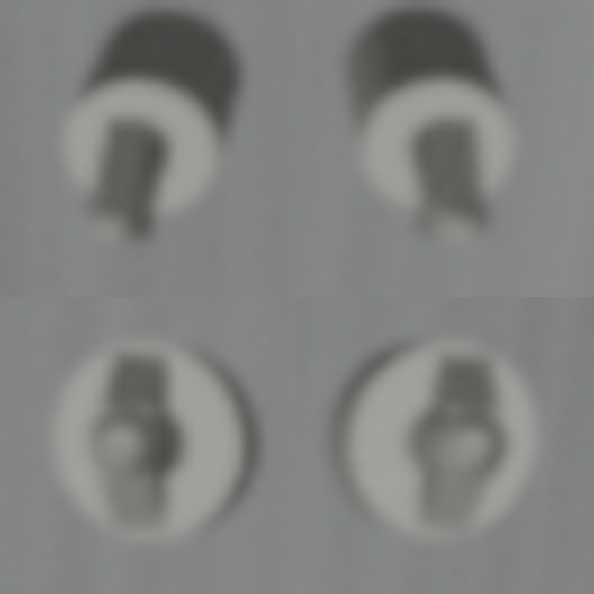

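The disc centres sit within 1 px of the prediction: −0.8 px in u for posts 0 and 1, and −0.9 px in v for posts 2 and 3. The detailed view confirms the fit. I'll calculate the final pose and the move back to the board.

```bash
python3 - <<'E'
from h import *
for k in range(2): m.grab_frame("wrist")
K=m.get_calibration("wrist");p,r=tool();print(p.round(4),r.as_matrix().round(3), np.array(K["T"])[:3,3].round(4),m.state()["time"])
pts={1:(191.2,265.8),0:(304.2,272.8),3:(213.2,99.1),2:(306.7,106.1)}
s,e=fit2({k:plane(q,.038,K) for k,q in pts.items()});print(s.round(4),np.degrees(s[2]),e.round(4))
print(r.inv().apply(np.array([.4965,.2329,.285])-p)*1000)
E
```

```text
[ 0.5147 -0.1512  0.2874] [[-0.987  0.162  0.004]
 [ 0.162  0.987 -0.002]
 [-0.004 -0.001 -1.   ]] [ 0.4318 -0.1383  0.256 ] 3.3833
[ 0.5056 -0.1514 -0.2325] -13.320561998734354 [[-0.0004  0.0004]
 [-0.0006 -0.0002]
 [ 0.0006 -0.0001]
 [ 0.0005 -0.0001]]
[ 80.3694449  376.05714811   1.66375961]
```

play_rows(
  increments=[
    {"offset": [8, 38, 0], "twist": -0.05, "grip": 0.6},
    {"offset": [16, 76, 0], "twist": -0.1, "grip": 0.6},
    {"offset": [24, 114, 0], "twist": -0.15, "grip": 0.6},
    {"offset": [32, 152, 0], "twist": -0.2, "grip": 0.6},
    {"offset": [40, 189, 0], "twist": -0.246, "grip": 0.6},
  ],
)

```text
time: 3.8
tool_pos: [0.5053, 0.0432, 0.2869]
tool_rot: [0.002, -0.042, 0.999, -0.0]
contact_force: [0.9, -0.1, 0.2]
gripper_width: 0.596
```

```bash
cat > to.py <<'E'
from h import *
import sys
x,y,z,yaw=[float(a) for a in sys.argv[1:5]]
p,r=tool();M=r.as_matrix();a=np.degrees(np.arctan2(-M[0,1],M[1,1]))
print(p.round(4),"yaw",a.round(2),"tilt",M[:2,2].round(3),"off",(r.inv().apply(np.array([x,y,z])-p)*1000).round(1),"twist",round(-np.radians(yaw-a),3),m.state()["time"])
E
python3 to.py .4965 .2329 .285 4.76
```

```text
[0.5053 0.0432 0.2869] yaw 4.81 tilt [ 0.004 -0.   ] off [ -7.1 189.8   1.8] twist 0.001 3.8
```

play_rows(
  increments=[
    {"offset": [-1, 38, 0], "twist": 0, "grip": 0.6},
    {"offset": [-3, 76, 0], "twist": 0, "grip": 0.6},
    {"offset": [-4, 114, 0], "twist": 0, "grip": 0.6},
    {"offset": [-6, 152, 0], "twist": 0, "grip": 0.6},
    {"offset": [-7, 190, 2], "twist": 0, "grip": 0.6},
  ],
)

```text
time: 4.22
tool_pos: [0.4969, 0.2336, 0.2854]
tool_rot: [0.002, -0.041, 0.999, 0.001]
contact_force: [0.6, -0.6, 0.4]
gripper_width: 0.604
```

```bash
python3 - <<'E'
from h import *
for k in range(3): m.grab_frame("wrist")
K=m.get_calibration("wrist");im=m.grab_frame("wrist")
v=[.4965,.2329,.0832];q=projs(np.c_[world(v,HO),np.full(4,.002)],K);pts={}
for i,(u,w) in enumerate(q.round().astype(int)):
    c=im[w-14:w+15,u-14:u+15].astype(float);k=np.clip(c[...,2]-c[...,1]-5,0,None)*(c[...,2]>70);y,x=np.mgrid[w-14:w+15,u-14:u+15]
    if k.sum()>0: pts[i]=plane(((x*k).sum()/k.sum(),(y*k).sum()/k.sum()),.002,K)
    print(i,u,w,pts.get(i))
s,e=fit2(pts);print(s.round(4),np.degrees(s[2]),e.round(4))
cv2.imwrite("pics/w5.png",im)
E
python3 to.py .4965 .2329 .285 4.76
```

```text
0 303 259 [0.5784279 0.2815907]
1 204 258 [0.56981051 0.19383345]
2 294 114 [0.4209586  0.26412708]
3 214 114 [0.42702134 0.19592778]
[0.4991 0.2339 0.0307] 1.7583533556601207 [[-0.0109  0.0044]
 [ 0.0007 -0.0078]
 [ 0.0071  0.0016]
 [ 0.0031  0.0018]]
[0.4967 0.2326 0.2842] yaw 4.84 tilt [0.002 0.   ] off [ 0.2  0.3 -0.8] twist 0.001 4.4167
```

```bash
cat > bfit.py <<'E'
from h import *
def bfit(im,K,v,z,h=8,use=range(4)):
    for it in range(2):
        q=projs(np.c_[world(v,HO),np.full(4,z)],K);pts={}
        for i in use:
            u,w=q[i].round().astype(int)
            c=im[w-h:w+h+1,u-h:u+h+1].astype(float);k=np.clip(c[...,2]-c[...,1]-5,0,None)*(c[...,2]>70);y,x=np.mgrid[w-h:w+h+1,u-h:u+h+1]
            px=((x*k).sum()/k.sum(),(y*k).sum()/k.sum());pts[i]=plane(px,z,K)
        v,e=fit2(pts);print(v.round(4),np.degrees(v[2]).round(2),e.round(4).tolist())
    return v
E
python3 - <<'E'
from bfit import *
K=m.get_calibration("wrist");im=cv2.imread("pics/w5.png")
v=bfit(im,K,[.494,.2356,.0832],.002)
for X in projs(np.c_[world(v,HO),np.full(4,.002)],K): cv2.circle(im,tuple(int(round(t)) for t in X),2,(255,255,0),-1)
cv2.imwrite("pics/w5b.png",im)
E
```

```text
bfit.py:8: RuntimeWarning: invalid value encountered in scalar divide
  px=((x*k).sum()/k.sum(),(y*k).sum()/k.sum());pts[i]=plane(px,z,K)
Traceback (most recent call last):
  File "bfit.py", line 9, in bfit
    v,e=fit2(pts);print(v.round(4),np.degrees(v[2]).round(2),e.round(4).tolist())
        ~~~~^^^^^
  File "h.py", line 23, in fit2
    s=least_squares(f,[*P.mean(0),0]); return s.x,s.fun.reshape(-1,2)
ValueError: Initial guess is outside of provided bounds
```

```bash
python3 - <<'E'
from bfit import *
K=m.get_calibration("wrist");im=cv2.imread("pics/w5.png")
v=bfit(im,K,[.494,.2356,.0832],.002,10,[2,3])
for X in projs(np.c_[world(v,HO),np.full(4,.002)],K): cv2.circle(im,tuple(int(round(t)) for t in X),2,(255,255,0),-1)
cv2.imwrite("pics/w5b.png",im)
E
```

```text
[0.4938 0.2347 0.0867] 4.97 [[0.0, -0.0002], [-0.0, 0.0002]]
[0.4938 0.2347 0.0867] 4.97 [[0.0, -0.0002], [-0.0, 0.0002]]
```

View pics/w5b.png

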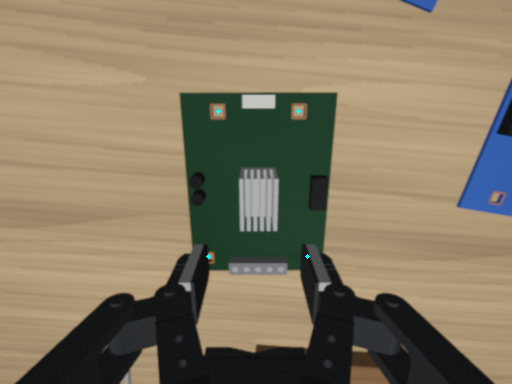

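The overlay shows the holes matching at (218,111) and (299,111). Holes 0 and 1 are partly hidden behind the fingers. The heatsink is at (259,200). Now I'll descend and grasp.

play_rows(
  increments=[
    {"offset": [3, 2, 20], "twist": -0.003, "grip": 0.6},
    {"offset": [3, 2, 45], "twist": -0.003, "grip": 0.6},
    {"offset": [3, 2, 70], "twist": -0.003, "grip": 0.6},
    {"offset": [3, 2, 90], "twist": -0.003, "grip": 0.6},
    {"offset": [3, 2, 101], "twist": -0.003, "grip": 0.6},
  ],
)

```text
time: 4.83
tool_pos: [0.493, 0.2316, 0.1798]
tool_rot: [-0.001, -0.041, 0.999, -0.0]
contact_force: [-0.9, 0.7, -1.0]
gripper_width: 0.596
```

```bash
python3 - <<'E'
from h import *
for k in range(4): m.grab_frame("wrist")
print(m.state()["contact_force"])
E
python3 to.py .4938 .2347 .183 4.97
```

```text
[ 0.24437344 -0.11355999  0.42124082]
[0.4943 0.2328 0.1829] yaw 4.82 tilt [0.002 0.   ] off [ 0.3  2.  -0.1] twist -0.003 5.0333
```

play_rows(
  increments=[
    {"offset": [0, 2, 0], "twist": 0, "grip": 0.6},
    {"offset": [0, 2, 0], "twist": 0, "grip": 0.4},
    {"offset": [0, 2, 0], "twist": 0, "grip": 0.2},
    {"offset": [0, 2, 0], "twist": 0, "grip": 0.0},
    {"offset": [0, 2, 0], "twist": 0, "grip": 0.0},
  ],
)

```text
time: 5.45
tool_pos: [0.4943, 0.2357, 0.1836]
tool_rot: [0.002, -0.043, 0.999, 0.0]
contact_force: [0.2, 0.3, 5.7]
gripper_width: 0.341
```

play_rows(
  increments=[
    {"offset": [0, 0, 0], "twist": 0, "grip": 0},
    {"offset": [0, 0, 0], "twist": 0, "grip": 0},
    {"offset": [0, 0, -15], "twist": 0, "grip": 0},
    {"offset": [0, 0, -40], "twist": 0, "grip": 0},
    {"offset": [0, 0, -70], "twist": 0, "grip": 0},
  ],
)

```text
time: 5.87
tool_pos: [0.4918, 0.2348, 0.2496]
tool_rot: [-0.003, -0.043, 0.999, -0.001]
contact_force: [-0.1, 0.4, -1.6]
gripper_width: 0.343
```

```bash
python3 - <<'E'
from h import *
for k in range(4): m.grab_frame("wrist")
print(m.state()["contact_force"],m.state()["ft_torque"],m.state()["gripper_width"])
K=m.get_calibration("wrist");im=m.grab_frame("wrist");cv2.imwrite("pics/w6.png",im)
E
python3 to.py .4938 .2347 .3 4.97
```

```text
[ 0.21343227 -0.92810526 -2.33307613] [0.02476966 0.01691486 0.03604902] 0.3453529227152733
[0.4927 0.2351 0.2506] yaw 4.89 tilt [-0.002 -0.001] off [ -0.9  -0.5 -49.4] twist -0.001 6.1167
```

View pics/w6.png

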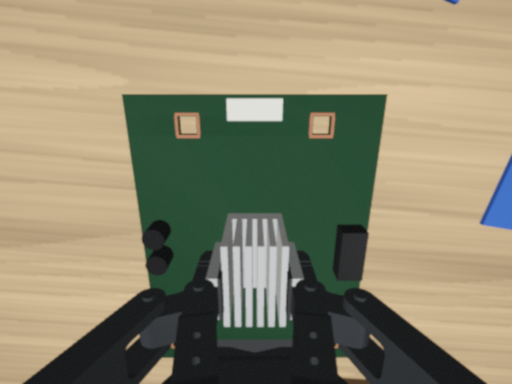

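The board is held (−2.3 N). Holes 3 and 2 are at px (187,125) and (321,125). I'll find the board pose in the tool frame, then the carry target.

```bash
python3 - <<'E'
from bfit import *
K=m.get_calibration("wrist");im=cv2.imread("pics/w6.png");p,r=tool()
z=p[2]-.1835+.004
v,e=fit2({3:plane((187.3,125),z,K),2:plane((321.7,125),z,K)});print(v.round(4),np.degrees(v[2]),e.round(4))
l=r.inv().apply(np.array([v[0],v[1],p[2]])-p)*1000;print("board centre in tool mm",l.round(1))
M=r.as_matrix();a=np.degrees(np.arctan2(-M[0,1],M[1,1]));b=np.degrees(v[2])-a;print("tool yaw",a,"board rel",b)
for c in([.5052,-.1506,-13.2],):
    ty=np.radians(c[2]-b); Rt=np.array([[-np.cos(ty),-np.sin(ty)],[-np.sin(ty),np.cos(ty)]])
    t=np.array(c[:2])-Rt@l[:2]/1000;print("tool target",t.round(4),np.degrees(ty))
    print("off",(r.inv().apply(np.array([*t,.30])-p)*1000).round(1),"twist",-(ty-np.radians(a)))
E
```

```text
[0.4915 0.2342 0.0863] 4.942937659473648 [[-0.  0.]
 [ 0. -0.]]
board centre in tool mm [ 1.3 -0.8  0. ]
tool yaw 4.888685281507855 board rel 0.05425237796579285
tool target [ 0.5067 -0.1501] -13.254252377965791
off [  19.  -385.   -49.2] twist 0.31665399814188894
```

play_rows(
  increments=[
    {"offset": [0, 0, -25], "twist": 0, "grip": 0},
    {"offset": [1, -20, -40], "twist": 0.02, "grip": 0},
    {"offset": [3, -50, -49], "twist": 0.05, "grip": 0},
    {"offset": [4, -80, -49], "twist": 0.08, "grip": 0},
    {"offset": [6, -110, -49], "twist": 0.11, "grip": 0},
  ],
)

```text
time: 6.53
tool_pos: [0.4962, 0.1242, 0.2992]
tool_rot: [-0.001, 0.013, 1.0, -0.0]
contact_force: [0.7, 0.3, -1.6]
gripper_width: 0.344
```

```bash
python3 to.py .5067 -.1501 .30 -13.25
```

```text
[0.4962 0.1242 0.2992] yaw -1.44 tilt [-0.002 -0.   ] off [ -17.4 -273.9   -0.7] twist 0.206 6.5333
```

play_rows(
  increments=[
    {"offset": [-2, -33, 0], "twist": 0.03, "grip": 0},
    {"offset": [-4, -66, 0], "twist": 0.06, "grip": 0},
    {"offset": [-6, -99, 0], "twist": 0.09, "grip": 0},
    {"offset": [-8, -132, 0], "twist": 0.12, "grip": 0},
    {"offset": [-10, -165, 0], "twist": 0.15, "grip": 0},
  ],
)

```text
time: 6.95
tool_pos: [0.5015, -0.0414, 0.298]
tool_rot: [-0.002, 0.088, 0.996, 0.0]
contact_force: [0.2, -0.6, -2.2]
gripper_width: 0.343
```

```bash
python3 to.py .5067 -.1501 .30 -13.25
```

```text
[ 0.5015 -0.0414  0.298 ] yaw -10.1 tilt [-0.004  0.001] off [ -24.1 -106.1   -2.1] twist 0.055 6.95
```

play_rows(
  increments=[
    {"offset": [-7, -33, 0], "twist": 0.02, "grip": 0},
    {"offset": [-14, -66, 0], "twist": 0.04, "grip": 0},
    {"offset": [-21, -92, 0], "twist": 0.055, "grip": 0},
    {"offset": [-24, -106, 0], "twist": 0.055, "grip": 0},
    {"offset": [-24, -106, 0], "twist": 0.055, "grip": 0},
  ],
)

```text
time: 7.37
tool_pos: [0.5073, -0.1507, 0.2987]
tool_rot: [-0.002, 0.116, 0.993, 0.0]
contact_force: [-0.2, 0.4, -2.1]
gripper_width: 0.341
```

```bash
python3 - <<'E'
from h import *
for k in range(6): m.grab_frame("wrist")
E
python3 to.py .5067 -.1501 .252 -13.25
```

```text
[ 0.5077 -0.1473  0.3002] yaw -13.06 tilt [-0.001  0.001] off [ 0.4 -2.9 48.2] twist 0.003 7.6667
```

play_rows(
  increments=[
    {"offset": [0, -3, 12], "twist": 0.003, "grip": 0},
    {"offset": [0, -3, 28], "twist": 0.003, "grip": 0},
    {"offset": [0, -3, 44], "twist": 0.003, "grip": 0},
    {"offset": [0, -3, 57], "twist": 0.003, "grip": 0},
    {"offset": [0, -3, 57], "twist": 0.003, "grip": 0},
  ],
)

```text
time: 8.08
tool_pos: [0.5056, -0.1505, 0.2396]
tool_rot: [-0.003, 0.116, 0.993, 0.001]
contact_force: [-1.1, -0.3, -3.0]
gripper_width: 0.34
```

```bash
python3 - <<'E'
from h import *
for k in range(6): m.grab_frame("wrist")
K=m.get_calibration("wrist");im=m.grab_frame("wrist");cv2.imwrite("pics/w7.png",im)
a=np.hstack([cv2.resize(im[95:155,u-30:u+30],(400,400),interpolation=2) for u in(188,321)])
cv2.imwrite("pics/w7b.png",np.vstack([a,cv2.resize(im[300:384,130:410],(800,240))[:200]]))
print(m.state()["contact_force"])
E
python3 to.py .5067 -.1501 .24 -13.25
```

```text
[-0.93357283  0.38445846 -2.23163763]
[ 0.5076 -0.1517  0.2449] yaw -13.34 tilt [ 0.002 -0.001] off [1.3 1.4 4.9] twist -0.001 8.4333
```

View pics/w7b.png

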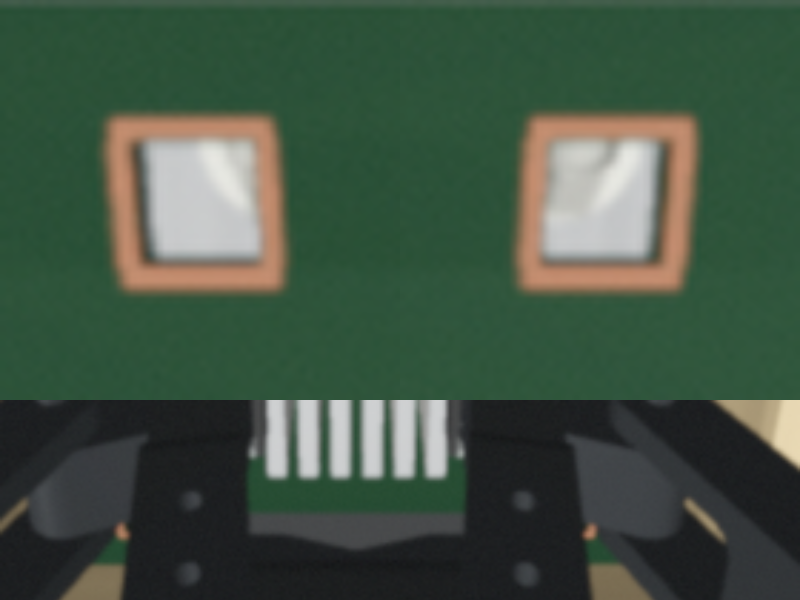

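The crop shows each disc offset through its hole. The left one's edge runs (205,140)→(250,215) and the right one's edge runs (630,150)→(590,212). I'll solve for the case position relative to the tool from these edges.

```bash
python3 - <<'E'
from h import *
K=m.get_calibration("wrist");p,r=tool();print(p)
f=400/60
L=np.array([[200,145],[215,175],[230,198],[245,212]])/f+[158,95]-.5
Rr=(np.array([[632,150],[620,175],[605,197],[588,211]])-[400,0])/f+[291,95]-.5
A=np.array([plane(q,.038,K) for q in L]);B=np.array([plane(q,.038,K) for q in Rr])
def fun(v):
    c=world(v,HO);return np.r_[np.hypot(*(A-c[3]).T)-.0075,np.hypot(*(B-c[2]).T)-.0075]
for yaw in(-.230,-.2334):
    s=least_squares(lambda q:fun([q[0],q[1],yaw]),[.5052,-.1506]);print(s.x.round(4),s.fun.round(4))
z=p[2]-.1835+.004
# ring outer centres
P3=(np.mean([[107,116],[274,116],[285,290],[122,291]],0))/f+[158,95]-.5
P2=(np.mean([[529,116],[697,116],[683,290],[518,291]],0)-[400,0])/f+[291,95]-.5
b,e=fit2({3:plane(P3,z,K),2:plane(P2,z,K)});print("board",b.round(4),np.degrees(b[2]),e.round(4))
d=np.array([*(s.x-b[:2]),0]);print("d tool",(r.inv().apply(d)*1000).round(1))
E
```

```text
[ 0.50763773 -0.15172715  0.24489514]
[ 0.5036 -0.15  ] [-0.0004 -0.0005 -0.      0.0004 -0.0005 -0.0004  0.      0.0003]
[ 0.5035 -0.1503] [-0.0005 -0.0005  0.      0.0004 -0.0004 -0.0004  0.      0.0003]
board [ 0.5071 -0.1524 -0.2318] -13.281903367938122 [[-0. -0.]
 [ 0.  0.]]
d tool [ 3.9  1.2 -0. ]
```

```bash
python3 - <<'E'
from h import *
K=m.get_calibration("wrist");im=cv2.imread("pics/w7.png")
A=np.linspace(0,2*np.pi,90);C=np.c_[np.cos(A),np.sin(A)];rows=[]
for v in([.5052,-.1506,-.2304],[.5036,-.1500,-.2320]):
    W=[]
    for i,u in((3,188),(2,321)):
        w=cv2.resize(im[105:145,u-22:u+22],(396,360) if 0 else (400,300*400//330)[:1]+(300,),interpolation=2) if 0 else cv2.resize(im[110:143,u-22:u+22],(400,300),interpolation=2)
        f=400/44
        def dr(P,z,col,cl=True):
            q=((projs(np.c_[world(v,P),np.full(len(P),z)],K)-[u-22,110]+.5)*f).round().astype(np.int32);cv2.polylines(w,[q],cl,col,1)
        o=HO[i]
        dr(o+.0075*C,.038,(0,0,255));dr(o+.003*C,.0515,(255,0,0))
        dr(o+np.array([[.0065,.002],[.0065,-.002],[-.0065,-.002],[-.0065,.002]]),.043,(0,255,255))
        W.append(w)
    rows.append(np.hstack(W))
cv2.imwrite("pics/ov.png",np.vstack(rows))
E
```

```text
(no output)
```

View pics/ov.png

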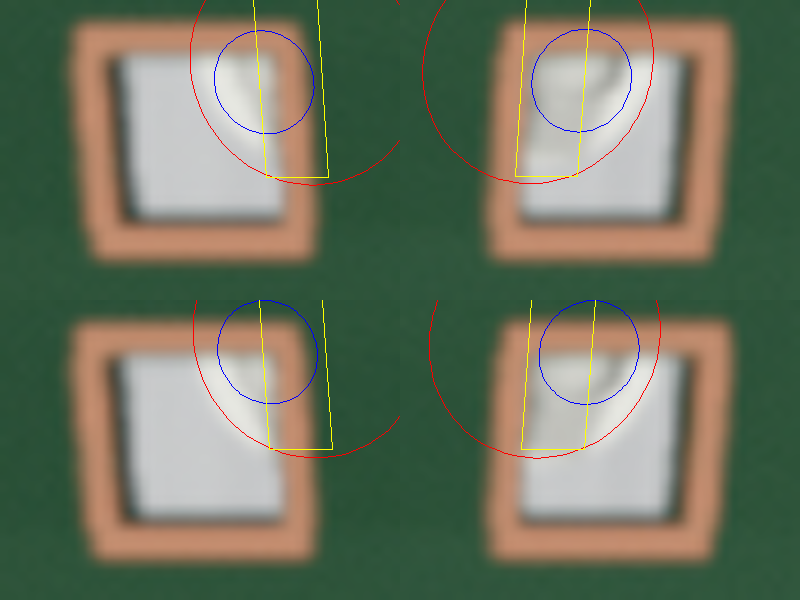

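The lower overlay (case at .5036, −.1500) matches the disc and barb edges. The board therefore has to shift by about (+4, +1) mm in tool axes. I'll do that, then descend.

play_rows(
  increments=[
    {"offset": [2, 1, 0], "twist": 0, "grip": 0},
    {"offset": [4, 1, 0], "twist": 0, "grip": 0},
    {"offset": [4, 1, 3], "twist": 0, "grip": 0},
    {"offset": [4, 1, 6], "twist": 0, "grip": 0},
    {"offset": [4, 1, 6], "twist": 0, "grip": 0},
  ],
)

```text
time: 8.85
tool_pos: [0.5031, -0.1495, 0.2368]
tool_rot: [-0.001, 0.116, 0.993, 0.0]
contact_force: [0.0, -0.3, -1.4]
gripper_width: 0.34
```

```bash
python3 - <<'E'
from h import *
for k in range(6): m.grab_frame("wrist")
K=m.get_calibration("wrist");im=m.grab_frame("wrist");cv2.imwrite("pics/w8.png",im);p,r=tool();print(p.round(4))
# current offset of tool vs (board centre = tool pt) : reuse tool->board, case from w7
b=p[:2]+r.apply([.0004,-.0008,0])[:2]
print("board est",b.round(4),"case",[.5036,-.15],"d tool",(r.inv().apply(np.array([.5036-b[0],-.15-b[1],0]))*1000).round(1),m.state()["contact_force"])
a=np.hstack([cv2.resize(im[95:155,u-30:u+30],(400,400),interpolation=2) for u in(188,321)])
cv2.imwrite("pics/w8b.png",a)
# ascii: bright-warm inside hole
E
python3 to.py .5037 -.1493 .24 -13.28
```

```text
[ 0.5036 -0.1497  0.2378]
board est [ 0.503  -0.1504] case [0.5036, -0.15] d tool [-0.5  0.5  0. ] [-0.27173973  0.41390186 -1.54590348]
[ 0.5036 -0.1497  0.2378] yaw -13.34 tilt [ 0. -0.] off [-0.   0.4 -2.2] twist -0.001 9.2
```

play_rows(
  increments=[
    {"offset": [0, 0.4, 2], "twist": 0, "grip": 0},
    {"offset": [0, 0.4, 4], "twist": 0, "grip": 0},
    {"offset": [0, 0.4, 5], "twist": 0, "grip": 0},
    {"offset": [0, 0.4, 6], "twist": 0, "grip": 0},
    {"offset": [0, 0.4, 6], "twist": 0, "grip": 0},
  ],
)

```text
time: 9.62
tool_pos: [0.5037, -0.1493, 0.2317]
tool_rot: [0.0, 0.116, 0.993, -0.0]
contact_force: [0.1, -0.6, -2.2]
gripper_width: 0.337
```

```bash
python3 - <<'E'
from h import *
for k in range(3): m.grab_frame("wrist")
print(m.state()["contact_force"],m.state()["ft_torque"])
E
python3 to.py .5037 -.1493 .2295 -13.28
```

```text
[ 1.1725054  -1.43589535 -1.82982587] [-0.07260134 -0.1355107   0.02722871]
[ 0.5037 -0.1493  0.2319] yaw -13.34 tilt [ 0. -0.] off [ 0.  -0.   2.4] twist -0.001 9.7667
```

play_rows(
  increments=[
    {"offset": [0, 0, 1], "twist": 0, "grip": 0},
    {"offset": [0, 0, 2], "twist": 0, "grip": 0},
    {"offset": [0, 0, 2.5], "twist": 0, "grip": 0},
    {"offset": [0, 0, 3], "twist": 0, "grip": 0},
    {"offset": [0, 0, 3], "twist": 0, "grip": 0},
  ],
)

```text
time: 10.18
tool_pos: [0.504, -0.1494, 0.2293]
tool_rot: [0.001, 0.116, 0.993, -0.0]
contact_force: [1.4, -1.1, 2.1]
gripper_width: 0.343
```

```bash
python3 - <<'E'
from h import *
for k in range(3): m.grab_frame("wrist")
print(m.state()["contact_force"],m.state()["ft_torque"])
im=m.grab_frame("wrist");cv2.imwrite("pics/w9.png",im)
a=np.hstack([cv2.resize(im[95:155,u-30:u+30],(400,400),interpolation=2) for u in(188,321)])
cv2.imwrite("pics/w9b.png",a)
E
python3 to.py .5037 -.1493 .2295 -13.28
```

```text
[ 3.07403717 -1.54403198  0.92722559] [-0.13423039 -0.49122148  0.03994355]
[ 0.504  -0.1494  0.2293] yaw -13.34 tilt [ 0.002 -0.001] off [ 0.3  0.1 -0.2] twist -0.001 10.3833
```

View pics/w9b.png

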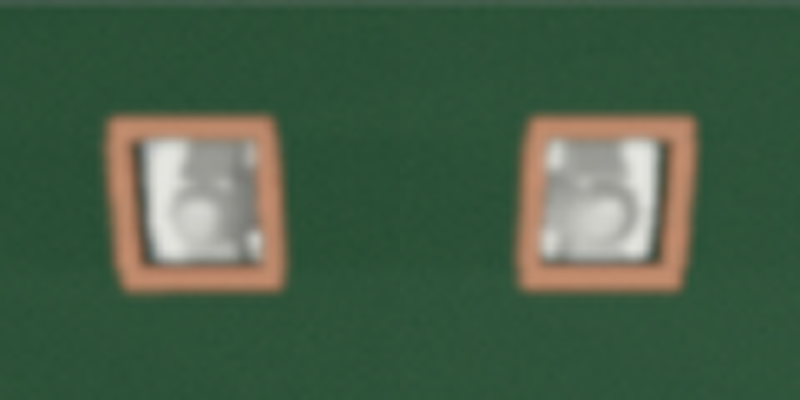

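Both posts sit inside the rear holes, at (205,212) and (600,212). The board is in contact with a small +x reaction, so I'll ease it by 0.6 mm and release.

play_rows(
  increments=[
    {"offset": [-0.6, 0, 0], "twist": 0, "grip": 0},
    {"offset": [-0.6, 0, 0.5], "twist": 0, "grip": 0},
    {"offset": [-0.6, 0, 0.5], "twist": 0, "grip": 0.45},
    {"offset": [-0.6, 0, 0.5], "twist": 0, "grip": 0.55},
    {"offset": [-0.6, 0, 0.5], "twist": 0, "grip": 0.55},
  ],
)

```text
time: 10.8
tool_pos: [0.5036, -0.1491, 0.2274]
tool_rot: [-0.001, 0.116, 0.993, 0.0]
contact_force: [-0.2, 0.1, 0.6]
gripper_width: 0.55
```

play_rows(
  increments=[
    {"offset": [0, 0, 0], "twist": 0, "grip": 0.55},
    {"offset": [0, 0, -20], "twist": 0, "grip": 0.55},
    {"offset": [0, 0, -50], "twist": 0, "grip": 0.55},
    {"offset": [0, 0, -70], "twist": 0, "grip": 0.55},
    {"offset": [0, 0, -80], "twist": 0, "grip": 0.55},
  ],
)

```text
time: 11.22
tool_pos: [0.5048, -0.1497, 0.3113]
tool_rot: [0.002, 0.116, 0.993, -0.001]
contact_force: [0.8, 0.5, 0.1]
gripper_width: 0.553
```

```bash
python3 - <<'E'
from h import *
for k in range(6): m.grab_frame("wrist")
K=m.get_calibration("wrist");im=m.grab_frame("wrist");cv2.imwrite("pics/w10.png",im);p,r=tool()
print(p.round(4),m.state()["contact_force"],m.state()["time"])
q=projs(np.c_[world([.5036,-.1500,-.2320],HO),np.full(4,.05)],K);print(q.round())
for i in range(4):
    u,w=q[i].round().astype(int);c=im[max(0,w-12):w+13,u-12:u+13].astype(float);k=np.clip(c[...,2]-c[...,1]-15,0,None)*(c[...,2]>90);y,x=np.mgrid[max(0,w-12):w+13,u-12:u+13]
    px=((x*k).sum()/k.sum(),(y*k).sum()/k.sum());print(i,k.sum(),np.round(px,1),[plane(px,z,K).round(4) for z in(.05,)])
E
```

```text
[ 0.5036 -0.1491  0.3061] [0.89811208 0.79679262 0.08043223] 11.5667
[[308. 276.]
 [200. 276.]
 [298. 118.]
 [209. 118.]]
0 0.0 [nan nan] [array([nan, nan])]
1 0.0 [nan nan] [array([nan, nan])]
2 2469.0 [298.9 119.7] [array([ 0.4442, -0.1007])]
3 2597.0 [209.  119.6] [array([ 0.4284, -0.1674])]<stdin>:8: RuntimeWarning: invalid value encountered in scalar divide
```

The board now rests over all the posts; holes 2 and 3 read (.4442, −.1007) and (.4284, −.1674). Next I'll shut the gripper and press beside post 0 at board (+49, +50).

play_rows(
  increments=[
    {"offset": [-24, 24, 0], "twist": 0, "grip": 0},
    {"offset": [-48, 49, 0], "twist": 0, "grip": 0},
    {"offset": [-49, 51, 20], "twist": 0, "grip": 0},
    {"offset": [-49, 51, 45], "twist": 0, "grip": 0},
    {"offset": [-49, 51, 65], "twist": 0, "grip": 0},
  ],
)

```text
time: 11.98
tool_pos: [0.5635, -0.1103, 0.2406]
tool_rot: [-0.001, 0.116, 0.993, 0.0]
contact_force: [-0.6, -1.2, -0.2]
gripper_width: 0.002
```

```bash
cat > pt.py <<'E'
from h import *
import sys
for k in range(2): m.grab_frame("wrist")
i=int(sys.argv[1]);X=[(49,50),(49,-50),(-49,34),(-49,-34)][i]
w=world([.5036,-.15,-.232],np.array(X)/1000.)[0];p,r=tool();s=m.state()
print(p.round(4),"to",w.round(4),"off",(r.inv().apply(np.array([*w,.228])-p)*1000).round(1),"F",np.round(s["contact_force"],1),s["gripper_width"],s["time"])
E
python3 pt.py 0
```

```text
[ 0.5614 -0.1102  0.2374] to [ 0.5628 -0.1126] off [-2.  -2.1  9.3] F [ 0.3 -0.2 -0.1] 0.003412015633598249 12.0833
```

play_rows(
  increments=[
    {"offset": [-1, -2, 4], "twist": 0, "grip": 0},
    {"offset": [-1, -2, 8], "twist": 0, "grip": 0},
    {"offset": [-1, -2, 11], "twist": 0, "grip": 0},
    {"offset": [-1, -2, 13], "twist": 0, "grip": 0},
    {"offset": [-1, -2, 14], "twist": 0, "grip": 0},
  ],
)

```text
time: 12.5
tool_pos: [0.5643, -0.1134, 0.2298]
tool_rot: [0.001, 0.116, 0.993, -0.0]
contact_force: [-0.2, 0.3, 0.8]
gripper_width: -0.001
```

play_rows(
  increments=[
    {"offset": [0, 0, 0], "twist": 0, "grip": 0},
    {"offset": [0, 0, 1], "twist": 0, "grip": 0},
    {"offset": [0, 0, 2], "twist": 0, "grip": 0},
    {"offset": [0, 0, 3], "twist": 0, "grip": 0},
    {"offset": [0, 0, 3], "twist": 0, "grip": 0},
  ],
)

```text
time: 12.92
tool_pos: [0.564, -0.1132, 0.226]
tool_rot: [-0.0, 0.116, 0.993, 0.0]
contact_force: [-0.3, 0.7, -0.2]
gripper_width: 0.001
```

play_rows(
  increments=[
    {"offset": [0, 0, 1], "twist": 0, "grip": 0},
    {"offset": [0, 0, 2], "twist": 0, "grip": 0},
    {"offset": [0, 0, 3], "twist": 0, "grip": 0},
    {"offset": [0, 0, 4], "twist": 0, "grip": 0},
    {"offset": [0, 0, 4], "twist": 0, "grip": 0},
  ],
)

```text
time: 13.33
tool_pos: [0.5641, -0.1132, 0.2219]
tool_rot: [-0.0, 0.116, 0.993, 0.0]
contact_force: [0.7, -0.6, 0.2]
gripper_width: 0.001
```

play_rows(
  increments=[
    {"offset": [0, 0, 1], "twist": 0, "grip": 0},
    {"offset": [0, 0, 2], "twist": 0, "grip": 0},
    {"offset": [0, 0, 3], "twist": 0, "grip": 0},
    {"offset": [0, 0, 3], "twist": 0, "grip": 0},
    {"offset": [0, 0, 3], "twist": 0, "grip": 0},
  ],
)

```text
time: 13.75
tool_pos: [0.5643, -0.1133, 0.2196]
tool_rot: [0.0, 0.116, 0.993, -0.0]
contact_force: [-1.6, 1.2, 4.3]
gripper_width: -0.001
```

play_rows(
  increments=[
    {"offset": [0, 0, 1], "twist": 0, "grip": 0},
    {"offset": [0, 0, 2], "twist": 0, "grip": 0},
    {"offset": [0, 0, 2], "twist": 0, "grip": 0},
  ],
)

```text
time: 14.0
tool_pos: [0.5644, -0.1133, 0.2178]
tool_rot: [0.0, 0.116, 0.993, -0.0]
contact_force: [-1.8, 1.1, 6.5]
gripper_width: -0.0
```

play_rows(
  increments=[
    {"offset": [0, 0, 0.7], "twist": 0, "grip": 0},
    {"offset": [0, 0, 1.4], "twist": 0, "grip": 0},
    {"offset": [0, 0, 1.4], "twist": 0, "grip": 0},
  ],
)

```text
time: 14.25
tool_pos: [0.5645, -0.1133, 0.2168]
tool_rot: [0.0, 0.116, 0.993, -0.0]
contact_force: [-2.8, 1.2, 7.9]
gripper_width: -0.0
```

play_rows(
  increments=[
    {"offset": [0, 0, 0.7], "twist": 0, "grip": 0},
    {"offset": [0, 0, 1.4], "twist": 0, "grip": 0},
    {"offset": [0, 0, 1.4], "twist": 0, "grip": 0},
  ],
)

```text
time: 14.5
tool_pos: [0.5646, -0.1134, 0.2157]
tool_rot: [0.0, 0.116, 0.993, -0.0]
contact_force: [-3.7, 1.8, 10.1]
gripper_width: -0.003
```

play_rows(
  increments=[
    {"offset": [0, 0, 0.7], "twist": 0, "grip": 0},
    {"offset": [0, 0, 1.4], "twist": 0, "grip": 0},
    {"offset": [0, 0, 1.4], "twist": 0, "grip": 0},
  ],
)

```text
time: 14.75
tool_pos: [0.5646, -0.1134, 0.2137]
tool_rot: [0.001, 0.116, 0.993, -0.0]
contact_force: [-0.4, 1.2, 6.2]
gripper_width: 0.001
```

play_rows(
  increments=[
    {"offset": [0, 0, 0.7], "twist": 0, "grip": 0},
    {"offset": [0, 0, 1.4], "twist": 0, "grip": 0},
    {"offset": [0, 0, 1.4], "twist": 0, "grip": 0},
  ],
)

```text
time: 15.0
tool_pos: [0.5647, -0.1134, 0.2127]
tool_rot: [0.001, 0.116, 0.993, -0.0]
contact_force: [-1.8, 0.7, 8.0]
gripper_width: -0.002
```

play_rows(
  increments=[
    {"offset": [0, 0, 0.7], "twist": 0, "grip": 0},
    {"offset": [0, 0, 1.2], "twist": 0, "grip": 0},
    {"offset": [0, 0, 1.2], "twist": 0, "grip": 0},
  ],
)

```text
time: 15.25
tool_pos: [0.5647, -0.1134, 0.2119]
tool_rot: [0.001, 0.116, 0.993, -0.0]
contact_force: [-3.1, 1.2, 9.4]
gripper_width: -0.001
```

play_rows(
  increments=[
    {"offset": [0, 0, 0.8], "twist": 0, "grip": 0},
    {"offset": [0, 0, 1.6], "twist": 0, "grip": 0},
    {"offset": [0, 0, 1.6], "twist": 0, "grip": 0},
  ],
)

```text
time: 15.5
tool_pos: [0.5648, -0.1134, 0.2107]
tool_rot: [0.001, 0.116, 0.993, -0.0]
contact_force: [-4.2, 2.1, 12.2]
gripper_width: 0.004
```

play_rows(
  increments=[
    {"offset": [0, 0, 0.7], "twist": 0, "grip": 0},
    {"offset": [0, 0, 1.2], "twist": 0, "grip": 0},
    {"offset": [0, 0, 1.2], "twist": 0, "grip": 0},
  ],
)

```text
time: 15.75
tool_pos: [0.5648, -0.1135, 0.2099]
tool_rot: [0.001, 0.116, 0.993, -0.0]
contact_force: [-4.9, 1.6, 14.1]
gripper_width: -0.002
```

Post 0 clicked: the force peaked at 10 N, dropped to 6 N, then rose along the mounts. Now post 1.

play_rows(
  increments=[
    {"offset": [0, 0, -10], "twist": 0, "grip": 0},
    {"offset": [0, -10, -20], "twist": 0, "grip": 0},
    {"offset": [0, -45, -20], "twist": 0, "grip": 0},
    {"offset": [0, -80, -20], "twist": 0, "grip": 0},
    {"offset": [0, -100, -16], "twist": 0, "grip": 0},
  ],
)

```text
time: 16.17
tool_pos: [0.5406, -0.2135, 0.2248]
tool_rot: [0.001, 0.117, 0.993, -0.001]
contact_force: [0.8, -0.3, 0.8]
gripper_width: 0.001
```

```bash
python3 pt.py 1
```

```text
[ 0.54   -0.2136  0.2233] to [ 0.5398 -0.2099] off [ 1.1  3.6 -4.7] F [ 0.  -0.   0.4] -0.00515065440346157 16.2667
```

play_rows(
  increments=[
    {"offset": [0, 3, 0], "twist": 0, "grip": 0},
    {"offset": [0, 3, 1], "twist": 0, "grip": 0},
    {"offset": [0, 3, 2], "twist": 0, "grip": 0},
    {"offset": [0, 3, 3], "twist": 0, "grip": 0},
    {"offset": [0, 3, 3], "twist": 0, "grip": 0},
  ],
)

```text
time: 16.68
tool_pos: [0.542, -0.207, 0.2208]
tool_rot: [-0.0, 0.115, 0.993, -0.0]
contact_force: [-1.6, -0.8, 3.4]
gripper_width: -0.001
```

play_rows(
  increments=[
    {"offset": [0, 0, 1], "twist": 0, "grip": 0},
    {"offset": [0, 0, 2], "twist": 0, "grip": 0},
    {"offset": [0, 0, 2], "twist": 0, "grip": 0},
  ],
)

```text
time: 16.93
tool_pos: [0.542, -0.2073, 0.2189]
tool_rot: [0.0, 0.116, 0.993, 0.0]
contact_force: [-1.9, 0.4, 5.1]
gripper_width: -0.001
```

play_rows(
  increments=[
    {"offset": [0, 0, 0.8], "twist": 0, "grip": 0},
    {"offset": [0, 0, 1.6], "twist": 0, "grip": 0},
    {"offset": [0, 0, 1.6], "twist": 0, "grip": 0},
  ],
)

```text
time: 17.18
tool_pos: [0.542, -0.2074, 0.2175]
tool_rot: [0.0, 0.116, 0.993, 0.0]
contact_force: [-1.3, -0.3, 1.6]
gripper_width: 0.0
```

play_rows(
  increments=[
    {"offset": [0, 0, 0.8], "twist": 0, "grip": 0},
    {"offset": [0, 0, 1.6], "twist": 0, "grip": 0},
    {"offset": [0, 0, 1.6], "twist": 0, "grip": 0},
  ],
)

```text
time: 17.43
tool_pos: [0.5419, -0.2075, 0.2151]
tool_rot: [0.0, 0.116, 0.993, 0.0]
contact_force: [0.9, -0.0, 1.5]
gripper_width: 0.002
```

play_rows(
  increments=[
    {"offset": [0, 0, 0.7], "twist": 0, "grip": 0},
    {"offset": [0, 0, 1.4], "twist": 0, "grip": 0},
    {"offset": [0, 0, 1.4], "twist": 0, "grip": 0},
  ],
)

```text
time: 17.68
tool_pos: [0.5419, -0.2076, 0.2141]
tool_rot: [0.0, 0.116, 0.993, 0.0]
contact_force: [-0.5, 1.5, 3.9]
gripper_width: 0.001
```

play_rows(
  increments=[
    {"offset": [0, 0, 1], "twist": 0, "grip": 0},
    {"offset": [0, 0, 2], "twist": 0, "grip": 0},
    {"offset": [0, 0, 2], "twist": 0, "grip": 0},
  ],
)

```text
time: 17.93
tool_pos: [0.542, -0.2076, 0.2127]
tool_rot: [0.0, 0.116, 0.993, 0.0]
contact_force: [-1.0, 1.8, 7.5]
gripper_width: -0.003
```

play_rows(
  increments=[
    {"offset": [0, 0, 0.8], "twist": 0, "grip": 0},
    {"offset": [0, 0, 1.6], "twist": 0, "grip": 0},
    {"offset": [0, 0, 1.6], "twist": 0, "grip": 0},
  ],
)

```text
time: 18.18
tool_pos: [0.5421, -0.2076, 0.2116]
tool_rot: [0.0, 0.116, 0.993, 0.0]
contact_force: [-3.6, 3.0, 11.2]
gripper_width: -0.001
```

play_rows(
  increments=[
    {"offset": [0, 0, 0.8], "twist": 0, "grip": 0},
    {"offset": [0, 0, 1.6], "twist": 0, "grip": 0},
    {"offset": [0, 0, 1.6], "twist": 0, "grip": 0},
  ],
)

```text
time: 18.43
tool_pos: [0.5421, -0.2077, 0.2105]
tool_rot: [-0.0, 0.116, 0.993, 0.0]
contact_force: [-4.6, 3.3, 12.1]
gripper_width: 0.001
```

Post 1 clicked; it shows the same height and force as post 0 (.2105 m at 12 N). Now post 3.

play_rows(
  increments=[
    {"offset": [0, 0, -20], "twist": 0, "grip": 0},
    {"offset": [0, 2, -45], "twist": 0, "grip": 0},
    {"offset": [35, 6, -50], "twist": 0, "grip": 0},
    {"offset": [70, 10, -50], "twist": 0, "grip": 0},
    {"offset": [98, 12, -50], "twist": 0, "grip": 0},
  ],
)

```text
time: 18.85
tool_pos: [0.4477, -0.1727, 0.2584]
tool_rot: [-0.0, 0.116, 0.993, 0.0]
contact_force: [0.1, -0.4, -0.3]
gripper_width: 0.004
```

```bash
python3 pt.py 3
```

```text
[ 0.4454 -0.1716  0.2561] to [ 0.4481 -0.1718] off [-2.8  0.3 28.1] F [0.7 0.2 0.4] 0.0011694855644137133 18.95
```

play_rows(
  increments=[
    {"offset": [-2, 0, 12], "twist": 0, "grip": 0},
    {"offset": [-2, 0, 22], "twist": 0, "grip": 0},
    {"offset": [-2, 0, 28], "twist": 0, "grip": 0},
    {"offset": [-2, 0, 31], "twist": 0, "grip": 0},
    {"offset": [-2, 0, 33], "twist": 0, "grip": 0},
  ],
)

```text
time: 19.37
tool_pos: [0.4514, -0.1739, 0.2245]
tool_rot: [-0.001, 0.116, 0.993, 0.0]
contact_force: [-0.3, -0.2, 0.2]
gripper_width: -0.001
```

play_rows(
  increments=[
    {"offset": [0, 0, 1], "twist": 0, "grip": 0},
    {"offset": [0, 0, 2], "twist": 0, "grip": 0},
    {"offset": [0, 0, 2], "twist": 0, "grip": 0},
  ],
)

```text
time: 19.62
tool_pos: [0.4514, -0.1739, 0.2238]
tool_rot: [0.0, 0.116, 0.993, -0.0]
contact_force: [-0.4, 0.3, -1.0]
gripper_width: 0.006
```

play_rows(
  increments=[
    {"offset": [2, 1, 1], "twist": 0, "grip": 0},
    {"offset": [2, 1, 2], "twist": 0, "grip": 0},
    {"offset": [2, 1, 3], "twist": 0, "grip": 0},
    {"offset": [2, 1, 3], "twist": 0, "grip": 0},
  ],
)

```text
time: 19.95
tool_pos: [0.4494, -0.1724, 0.2209]
tool_rot: [0.0, 0.116, 0.993, -0.0]
contact_force: [-0.6, 0.8, 0.5]
gripper_width: -0.002
```

play_rows(
  increments=[
    {"offset": [0, 0, 1], "twist": 0, "grip": 0},
    {"offset": [0, 0, 2], "twist": 0, "grip": 0},
    {"offset": [0, 0, 2], "twist": 0, "grip": 0},
  ],
)

```text
time: 20.2
tool_pos: [0.4495, -0.1724, 0.2191]
tool_rot: [0.0, 0.116, 0.993, -0.0]
contact_force: [-1.6, 1.7, 2.9]
gripper_width: -0.001
```

play_rows(
  increments=[
    {"offset": [0, 0, 1], "twist": 0, "grip": 0},
    {"offset": [0, 0, 2], "twist": 0, "grip": 0},
    {"offset": [0, 0, 2], "twist": 0, "grip": 0},
  ],
)

```text
time: 20.45
tool_pos: [0.4495, -0.1725, 0.2174]
tool_rot: [-0.0, 0.116, 0.993, -0.0]
contact_force: [-3.1, 1.7, 6.9]
gripper_width: 0.002
```

play_rows(
  increments=[
    {"offset": [0, 0, 1], "twist": 0, "grip": 0},
    {"offset": [0, 0, 1.8], "twist": 0, "grip": 0},
    {"offset": [0, 0, 1.8], "twist": 0, "grip": 0},
  ],
)

```text
time: 20.7
tool_pos: [0.4496, -0.1726, 0.216]
tool_rot: [-0.0, 0.116, 0.993, -0.0]
contact_force: [-3.8, 0.9, 9.1]
gripper_width: -0.002
```

play_rows(
  increments=[
    {"offset": [0, 0, 0.7], "twist": 0, "grip": 0},
    {"offset": [0, 0, 1.4], "twist": 0, "grip": 0},
    {"offset": [0, 0, 1.4], "twist": 0, "grip": 0},
  ],
)

```text
time: 20.95
tool_pos: [0.4497, -0.1726, 0.2149]
tool_rot: [-0.0, 0.116, 0.993, -0.0]
contact_force: [-4.5, 2.0, 10.5]
gripper_width: -0.0
```

play_rows(
  increments=[
    {"offset": [0, 0, 0.7], "twist": 0, "grip": 0},
    {"offset": [0, 0, 1.4], "twist": 0, "grip": 0},
    {"offset": [0, 0, 1.4], "twist": 0, "grip": 0},
  ],
)

```text
time: 21.2
tool_pos: [0.4498, -0.1727, 0.2139]
tool_rot: [-0.0, 0.116, 0.993, -0.0]
contact_force: [-5.4, 1.6, 13.4]
gripper_width: -0.003
```

play_rows(
  increments=[
    {"offset": [0, 0, 0.6], "twist": 0, "grip": 0},
    {"offset": [0, 0, 1.0], "twist": 0, "grip": 0},
    {"offset": [0, 0, 1.0], "twist": 0, "grip": 0},
  ],
)

```text
time: 21.45
tool_pos: [0.4499, -0.1728, 0.2132]
tool_rot: [-0.0, 0.116, 0.993, -0.0]
contact_force: [-6.5, 2.0, 14.2]
gripper_width: 0.002
```

play_rows(
  increments=[
    {"offset": [0, 0, 0.5], "twist": 0, "grip": 0},
    {"offset": [0, 0, 0.8], "twist": 0, "grip": 0},
    {"offset": [0, 0, 0.8], "twist": 0, "grip": 0},
  ],
)

```text
time: 21.7
tool_pos: [0.4499, -0.1728, 0.2125]
tool_rot: [-0.0, 0.116, 0.993, -0.0]
contact_force: [-6.7, 1.8, 15.9]
gripper_width: -0.001
```

play_rows(
  increments=[
    {"offset": [0, 0, 0.5], "twist": 0, "grip": 0},
    {"offset": [0, 0, 0.7], "twist": 0, "grip": 0},
    {"offset": [0, 0, 0.7], "twist": 0, "grip": 0},
  ],
)

```text
time: 21.95
tool_pos: [0.45, -0.1728, 0.212]
tool_rot: [-0.0, 0.116, 0.993, -0.0]
contact_force: [-7.0, 1.7, 16.4]
gripper_width: -0.001
```

play_rows(
  increments=[
    {"offset": [0, 0, 0.4], "twist": 0, "grip": 0},
    {"offset": [0, 0, 0.5], "twist": 0, "grip": 0},
    {"offset": [0, 0, 0.5], "twist": 0, "grip": 0},
  ],
)

```text
time: 22.2
tool_pos: [0.45, -0.1729, 0.2116]
tool_rot: [-0.0, 0.116, 0.993, -0.0]
contact_force: [-7.4, 3.1, 17.7]
gripper_width: -0.0
```

No click yet at 17.7 N. There's a side load of −7 N (x), so the tool is dragging the board towards +x against the post. I'll relieve that by shifting towards −x while backing off slightly.

play_rows(
  increments=[
    {"offset": [0.5, 0, -1], "twist": 0, "grip": 0},
    {"offset": [1, -0.3, -1], "twist": 0, "grip": 0},
    {"offset": [1.5, -0.4, -1], "twist": 0, "grip": 0},
  ],
)

```text
time: 22.45
tool_pos: [0.4491, -0.1729, 0.2129]
tool_rot: [0.002, 0.116, 0.993, -0.0]
contact_force: [-2.2, 3.0, 14.6]
gripper_width: 0.002
```

play_rows(
  increments=[
    {"offset": [0.5, -0.5, 0.4], "twist": 0, "grip": 0},
    {"offset": [0.7, -0.7, 0.8], "twist": 0, "grip": 0},
    {"offset": [0.7, -0.7, 0.8], "twist": 0, "grip": 0},
  ],
)

```text
time: 22.7
tool_pos: [0.4484, -0.1734, 0.2115]
tool_rot: [0.003, 0.116, 0.993, -0.0]
contact_force: [1.6, 1.7, 6.2]
gripper_width: 0.004
```

play_rows(
  increments=[
    {"offset": [0.4, -0.2, 0.4], "twist": 0, "grip": 0},
    {"offset": [0.4, -0.2, 0.6], "twist": 0, "grip": 0},
    {"offset": [0.4, -0.2, 0.6], "twist": 0, "grip": 0},
  ],
)

```text
time: 22.95
tool_pos: [0.4482, -0.1735, 0.2111]
tool_rot: [0.003, 0.116, 0.993, -0.0]
contact_force: [2.2, 2.1, 8.2]
gripper_width: 0.001
```

That did it: the force fell from 14.6 to 6.2 N, so post 3 clicked. I'll press a little more to seat it.

play_rows(
  increments=[
    {"offset": [0, 0, 0.8], "twist": 0, "grip": 0},
    {"offset": [0, 0, 1.6], "twist": 0, "grip": 0},
    {"offset": [0, 0, 1.6], "twist": 0, "grip": 0},
  ],
)

```text
time: 23.2
tool_pos: [0.4483, -0.1735, 0.2097]
tool_rot: [0.003, 0.116, 0.993, -0.0]
contact_force: [0.5, 3.1, 11.4]
gripper_width: 0.0
```

play_rows(
  increments=[
    {"offset": [0, 0, 0.6], "twist": 0, "grip": 0},
    {"offset": [0, 0, 1.0], "twist": 0, "grip": 0},
    {"offset": [0, 0, 1.0], "twist": 0, "grip": 0},
  ],
)

```text
time: 23.45
tool_pos: [0.4483, -0.1735, 0.2091]
tool_rot: [0.003, 0.116, 0.993, -0.0]
contact_force: [-0.2, 3.6, 13.4]
gripper_width: -0.004
```

play_rows(
  increments=[
    {"offset": [0, 0, -10], "twist": 0, "grip": 0},
    {"offset": [0, 0, -20], "twist": 0, "grip": 0},
    {"offset": [0, 30, -18], "twist": 0, "grip": 0},
    {"offset": [0, 60, -16], "twist": 0, "grip": 0},
    {"offset": [0, 68, -14], "twist": 0, "grip": 0},
  ],
)

```text
time: 23.87
tool_pos: [0.4623, -0.1047, 0.2203]
tool_rot: [0.0, 0.115, 0.993, 0.001]
contact_force: [1.3, 0.3, -1.1]
gripper_width: -0.0
```

```bash
python3 pt.py 2
```

```text
[ 0.462  -0.1057  0.2196] to [ 0.4637 -0.1056] off [-1.7  0.5 -8.4] F [-0.6  0.1  0.4] -0.0026553407871087753 23.9667
```

play_rows(
  increments=[
    {"offset": [0, 0, 1], "twist": 0, "grip": 0},
    {"offset": [0, 0, 2], "twist": 0, "grip": 0},
    {"offset": [0, 0, 3], "twist": 0, "grip": 0},
    {"offset": [0, 0, 3], "twist": 0, "grip": 0},
  ],
)

```text
time: 24.3
tool_pos: [0.4621, -0.1076, 0.217]
tool_rot: [-0.0, 0.117, 0.993, -0.0]
contact_force: [-0.0, -0.2, 0.4]
gripper_width: 0.002
```

play_rows(
  increments=[
    {"offset": [0.2, 0, 1], "twist": 0, "grip": 0},
    {"offset": [0.4, 0, 2], "twist": 0, "grip": 0},
    {"offset": [0.4, 0, 2], "twist": 0, "grip": 0},
  ],
)

```text
time: 24.55
tool_pos: [0.4617, -0.107, 0.2149]
tool_rot: [-0.0, 0.116, 0.993, 0.0]
contact_force: [0.3, -1.3, 0.7]
gripper_width: -0.002
```

play_rows(
  increments=[
    {"offset": [0.2, 0, 0.8], "twist": 0, "grip": 0},
    {"offset": [0.4, 0, 1.6], "twist": 0, "grip": 0},
    {"offset": [0.4, 0, 1.6], "twist": 0, "grip": 0},
  ],
)

```text
time: 24.8
tool_pos: [0.4616, -0.1068, 0.2138]
tool_rot: [0.0, 0.116, 0.993, -0.0]
contact_force: [-0.9, -0.2, 1.8]
gripper_width: -0.005
```

play_rows(
  increments=[
    {"offset": [0.2, 0, 1], "twist": 0, "grip": 0},
    {"offset": [0.4, 0, 2], "twist": 0, "grip": 0},
    {"offset": [0.4, 0, 2], "twist": 0, "grip": 0},
  ],
)

```text
time: 25.05
tool_pos: [0.4615, -0.1068, 0.2123]
tool_rot: [0.001, 0.116, 0.993, -0.0]
contact_force: [-0.2, -0.6, 5.8]
gripper_width: 0.003
```

play_rows(
  increments=[
    {"offset": [0.2, 0, 1], "twist": 0, "grip": 0},
    {"offset": [0.4, 0, 1.8], "twist": 0, "grip": 0},
    {"offset": [0.4, 0, 1.8], "twist": 0, "grip": 0},
  ],
)

```text
time: 25.3
tool_pos: [0.4614, -0.1068, 0.2111]
tool_rot: [0.001, 0.116, 0.993, -0.0]
contact_force: [-1.6, -0.5, 7.8]
gripper_width: 0.002
```

play_rows(
  increments=[
    {"offset": [0.2, 0, 0.8], "twist": 0, "grip": 0},
    {"offset": [0.4, 0, 1.5], "twist": 0, "grip": 0},
    {"offset": [0.4, 0, 1.5], "twist": 0, "grip": 0},
  ],
)

```text
time: 25.55
tool_pos: [0.4613, -0.1067, 0.2101]
tool_rot: [0.001, 0.116, 0.993, -0.0]
contact_force: [-2.5, 0.7, 10.7]
gripper_width: 0.0
```

play_rows(
  increments=[
    {"offset": [0.4, 0, 1], "twist": 0, "grip": 0},
    {"offset": [0.8, 0, 1.8], "twist": 0, "grip": 0},
    {"offset": [0.8, 0, 1.8], "twist": 0, "grip": 0},
  ],
)

```text
time: 25.8
tool_pos: [0.461, -0.1067, 0.2091]
tool_rot: [0.002, 0.116, 0.993, -0.0]
contact_force: [-1.4, 0.6, 13.4]
gripper_width: -0.002
```

play_rows(
  increments=[
    {"offset": [0, 0, -20], "twist": 0, "grip": 0},
    {"offset": [-2, 0, -45], "twist": 0, "grip": 0},
    {"offset": [-35, 5, -50], "twist": 0, "grip": 0},
    {"offset": [-70, 12, -50], "twist": 0, "grip": 0},
    {"offset": [-101, 14, -50], "twist": 0, "grip": 0},
  ],
)

```text
time: 26.22
tool_pos: [0.5625, -0.1156, 0.2575]
tool_rot: [0.001, 0.116, 0.993, 0.0]
contact_force: [-0.1, -0.6, 0.9]
gripper_width: -0.003
```

```bash
python3 pt.py 0
```

```text
[ 0.564  -0.1164  0.2563] to [ 0.5628 -0.1126] off [ 2.1  3.4 28.3] F [-0.1 -0.  -0.1] 0.00010774797177017737 26.3167
```

Post 2 reads 13.4 N at .2091, identical to post 3, so it's seated too. As a check, I'll re-press beside posts 0 and 1.

play_rows(
  increments=[
    {"offset": [1, 2, 15], "twist": 0, "grip": 0},
    {"offset": [1, 2, 28], "twist": 0, "grip": 0},
    {"offset": [1, 2, 35], "twist": 0, "grip": 0},
    {"offset": [1, 2, 38], "twist": 0, "grip": 0},
    {"offset": [1, 2, 40], "twist": 0, "grip": 0},
  ],
)

```text
time: 26.73
tool_pos: [0.5597, -0.1135, 0.2153]
tool_rot: [-0.001, 0.116, 0.993, 0.0]
contact_force: [0.2, -0.3, -0.1]
gripper_width: -0.002
```

play_rows(
  increments=[
    {"offset": [0, 0, 1], "twist": 0, "grip": 0},
    {"offset": [0, 0, 2], "twist": 0, "grip": 0},
    {"offset": [0.2, 0, 3], "twist": 0, "grip": 0},
    {"offset": [0.2, 0, 3], "twist": 0, "grip": 0},
  ],
)

```text
time: 27.07
tool_pos: [0.5606, -0.1138, 0.2141]
tool_rot: [0.001, 0.116, 0.993, -0.0]
contact_force: [-0.3, -0.5, 0.1]
gripper_width: 0.001
```

play_rows(
  increments=[
    {"offset": [0.2, 0, 1], "twist": 0, "grip": 0},
    {"offset": [0.4, 0, 2], "twist": 0, "grip": 0},
    {"offset": [0.4, 0, 2], "twist": 0, "grip": 0},
  ],
)

```text
time: 27.32
tool_pos: [0.5605, -0.1138, 0.2125]
tool_rot: [0.001, 0.116, 0.993, -0.0]
contact_force: [-0.2, -0.1, 5.4]
gripper_width: 0.001
```

play_rows(
  increments=[
    {"offset": [0.4, 0, 1.2], "twist": 0, "grip": 0},
    {"offset": [0.6, 0, 2.4], "twist": 0, "grip": 0},
    {"offset": [0.6, 0, 2.4], "twist": 0, "grip": 0},
  ],
)

```text
time: 27.57
tool_pos: [0.5603, -0.1138, 0.2109]
tool_rot: [0.001, 0.116, 0.993, -0.0]
contact_force: [0.1, 0.0, 8.6]
gripper_width: 0.0
```

play_rows(
  increments=[
    {"offset": [0.4, 0, 1], "twist": 0, "grip": 0},
    {"offset": [0.6, 0, 1.8], "twist": 0, "grip": 0},
    {"offset": [0.6, 0, 1.8], "twist": 0, "grip": 0},
  ],
)

```text
time: 27.82
tool_pos: [0.5601, -0.1137, 0.2099]
tool_rot: [0.002, 0.116, 0.993, -0.0]
contact_force: [-1.4, 0.3, 10.8]
gripper_width: -0.002
```

play_rows(
  increments=[
    {"offset": [0, 0, -10], "twist": 0, "grip": 0},
    {"offset": [0, -10, -18], "twist": 0, "grip": 0},
    {"offset": [0, -45, -18], "twist": 0, "grip": 0},
    {"offset": [0, -80, -16], "twist": 0, "grip": 0},
    {"offset": [0, -98, -8], "twist": 0, "grip": 0},
  ],
)

```text
time: 28.23
tool_pos: [0.5358, -0.2118, 0.2171]
tool_rot: [0.001, 0.117, 0.993, -0.001]
contact_force: [0.7, 0.1, 0.3]
gripper_width: 0.002
```

play_rows(
  increments=[
    {"offset": [0, 0, 0], "twist": 0, "grip": 0},
    {"offset": [0, 0, 1], "twist": 0, "grip": 0},
    {"offset": [0, 0, 2], "twist": 0, "grip": 0},
    {"offset": [0, 0, 2], "twist": 0, "grip": 0},
  ],
)

```text
time: 28.57
tool_pos: [0.5363, -0.2082, 0.2136]
tool_rot: [-0.0, 0.116, 0.993, -0.0]
contact_force: [0.1, -0.6, 2.5]
gripper_width: -0.003
```

Post 0 is seated too (10.8 N at .2099). I'll finish the post 1 check.

play_rows(
  increments=[
    {"offset": [0.4, 0, 1.2], "twist": 0, "grip": 0},
    {"offset": [0.4, 0, 2.4], "twist": 0, "grip": 0},
    {"offset": [0.4, 0, 2.4], "twist": 0, "grip": 0},
  ],
)

```text
time: 28.82
tool_pos: [0.5363, -0.2081, 0.2118]
tool_rot: [0.0, 0.116, 0.993, -0.0]
contact_force: [-2.2, -0.3, 6.5]
gripper_width: 0.003
```

play_rows(
  increments=[
    {"offset": [0.4, 0, 1], "twist": 0, "grip": 0},
    {"offset": [0.5, 0, 1.8], "twist": 0, "grip": 0},
    {"offset": [0.5, 0, 1.8], "twist": 0, "grip": 0},
  ],
)

```text
time: 29.07
tool_pos: [0.5361, -0.2081, 0.2108]
tool_rot: [0.001, 0.116, 0.993, -0.0]
contact_force: [-2.7, -0.7, 8.9]
gripper_width: 0.0
```

play_rows(
  increments=[
    {"offset": [0, 0, -20], "twist": 0, "grip": 0},
    {"offset": [0, 0, -55], "twist": 0, "grip": 0},
    {"offset": [20, 20, -90], "twist": 0, "grip": 0},
    {"offset": [45, 48, -120], "twist": 0, "grip": 0},
    {"offset": [45, 48, -120], "twist": 0, "grip": 0},
  ],
)

```text
time: 29.48
tool_pos: [0.5026, -0.1489, 0.334]
tool_rot: [0.003, 0.115, 0.993, -0.0]
contact_force: [1.0, 0.4, 0.4]
gripper_width: 0.002
```

```bash
python3 - <<'E'
from bfit import *
for k in range(6): m.grab_frame("wrist")
K=m.get_calibration("wrist");im=m.grab_frame("wrist");p,r=tool();print(p,m.state()["contact_force"],m.state()["time"])
cv2.imwrite("pics/w11.png",im)
bfit(im,K,[.5036,-.15,-.232],.041,10,[2,3])
a=np.hstack([cv2.resize(im[int(v)-15:int(v)+15,int(u)-20:int(u)+20],(400,300),interpolation=2) for u,v in projs(np.c_[world([.5036,-.15,-.232],HO),np.full(4,.042)],K)[[3,2]]])
cv2.imwrite("pics/fin.png",np.vstack([a,cv2.resize(im,(800,600))[150:450]]))
E
```

```text
[ 0.50245737 -0.15178954  0.3268188 ] [ 1.25144621  1.02932629 -0.45395691] 29.8333
[ 0.504  -0.1506 -0.2168] -12.42 [[-0.0, -0.0002], [0.0, 0.0002]]
[ 0.504  -0.1506 -0.2168] -12.42 [[-0.0, -0.0002], [0.0, 0.0002]]
```

```bash
python3 -c "
from plant import manip as m
print(m.job_done())"
```

```text
the job is handed in; nothing more can be done
None
```

The board is on the four standoffs, and my last checks indicate all four posts have clicked. I handed the job in at about 30 s; it reports no verdict.

I gripped the board by its heatsink and lined it up by looking at the posts through its two rear holes. After setting it down, I pressed beside each post with the gripper shut.

- **Clicks:** Posts 0 and 1 showed clear force drops, at about 10 N and 5 N. Post 3 did not click up to 17.7 N because the tool was dragging the board sideways. It clicked at about 15 N once I relieved that. Post 2 showed no click of its own; it was already down when I reached it, and probably went through together with post 3.
- **Press force:** The highest reading was 17.7 N, below the 20 N limit. That puts the plate at roughly 7 to 8 mm, against the 9 mm limit.
- **Seating check:** Pressing beside each post gave matching heights and forces:

| Post | Tool height (m) | Force (N) |
|---|---|---|
| 0 | .2109 | 8.6 |
| 1 | .2108 | 8.9 |
| 2 | .2111 | 7.8 |
| 2 | .2091 | 13.4 |
| 3 | .2091 | 13.4 |

- **Position check:** A final fit to the two rear holes put the board within 1 mm of the case's centre. Its heading read −12.4°, while the posts gave −13.3°; with only two close holes to fit, I put that down to measuring noise.
- **Not checked:** I could not view the last picture because the limit of 12 was reached, so there was no final look at the board. I did not re-check the bottle, tub, offcut or driver at the end; I noticed no contact with them.

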